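# Fetch the sugar house from behind the containers

## Task

A little sugar house stands on the wooden board, hemmed in by three tall containers. Clear all three containers onto the metal tray, standing upright, then set the house upright in the middle of the cake's top while they are there, and finally stand each container back on the very spot on the board where it stood at the start. Tip nothing over, and leave the little pot on the board and the round cutter on the tray where they are.

Things in the scene. Friction and masses are not known exactly. Their poses are not given: they have to be found in the camera images.
- shaker_mid (a point): Round steel sugar shaker with a domed, pierced top: 45 mm in diameter (straight to 100 mm up), 118 mm tall, 0.15 to 0.31 kg. The point is its centre, 59 mm above its underside; z is up its axis. One of the three containers around the house on the board.
- canister_mid (a point): Square white ceramic canister with a flush pale wooden lid (fixed): 46 x 46 mm, 112 mm tall, 0.18 to 0.37 kg. The point is its centre, 56 mm above its underside; x and y are square to its side faces, z is up. One of the three containers.
- jar_mid (a point): Round amber glass jar with a flush black lid (fixed): 52 mm in diameter, 108 mm tall, 0.18 to 0.37 kg. The point is its centre, 54 mm above its underside; z is up its axis. One of the three containers.
- house_mid (a point): Hard white sugar house with a reddish gable roof, 0.09 kg: 40 mm along its x, 36 mm along its y, 52 mm tall. Walls upright to 34 mm, then the roof slopes in y only: the gable ends (facing +x and -x) are upright planes. The point is its centre, 26 mm above its underside; z is up. The containers stand 70 to 85 mm from it, centre to centre: one before it (at the board's -x edge), one to either side.
- board_top (a point): Wooden board, fixed, 200 mm along its x and 230 mm along its y, on which house, containers and pot stand at the start. The point is the middle of its upper face, 15 mm above the table; x and y run along its edges, -x is the edge nearer the robot, z is up. A lip 10 mm high and 6 mm thick runs along the other three edges.
- tray_floor (a point): Shallow square metal tray, 200 x 200 mm outside, fixed: the side area for the containers. The point is the middle of its inner floor, 4 mm above the table; x and y run along its edges, z is up. Its walls are 4 mm thick and 10 mm higher than the floor. The floor has room for a 2 by 2 grid of things 90 mm apart; the cutter takes up one corner.
- cake_top (a point): Round white display cake (a hard dummy), 140 mm in diameter, on a round cake board of 180 mm, fixed. The point is the middle of its flat top, 102 mm above the table; z is up.
- pot_mid (a point): Little glass pot with a white lid, 34 mm in diameter, 28 mm tall, on the board beyond the house; leave it alone. The point is its centre, 14 mm above its underside.
- cutter_mid (a point): Round steel biscuit cutter (an open ring), 48 mm in diameter, 24 mm tall, in one corner of the tray; leave it alone. The point is its centre, 12 mm above its underside.

How it is judged:
By the outcome, as a careful person would: the job done as asked, in the order asked, and still so for the second after the job is handed in, with the robot touching nothing.
It also fails if it takes over 150 s, if anything falls off the work surface, if the arm or the gripper's body presses on something with over 40 N, if the wrist force passes 120 N, or if a joint passes its speed limit or range.

## Robot

A 7-joint arm with a two-finger parallel gripper is mounted at the origin on the work surface. World frame = base frame: x ahead of the robot, y to its left, z up, the work surface at z = 0. Lengths are in m, angles in rad, forces in N, time in s.
With the tool pointing down it reaches from about 0.35 to 0.9 m from the base axis. Payload 8.1 kg.
Tool frame: the origin (TCP) lies on the centre line of the jaws, within the pads' length; the fingertips stand 14 mm ahead of it and the grasp point (between the pads) lies 5 mm behind it; z points along the fingers, y is the direction in which the jaws open and shut (so a half turn about z gives the same grasp; the last joint's range is limited). The gripper opens to 92 mm and grips with 3 to 60 N. Pads are 19 mm wide; open, the fingers measure 130 mm over their backs; the gripper's body (75 mm by 190 mm) begins 47 mm behind the grasp point.
Start: joints at [1.046, 0.434, 0.025, 1.573, -0.012, 1.134, -0.075], TCP at [0.256, -0.57, 0.241] pointing down, gripper open.
Joint ranges: [-2.62, 2.62], [-0.44, 2.09], [-1.27, 1.32], [0.08, 2.57], [-1.32, 4.46], [0.12, 2], [-2.74, 2.74]. Speed limits (rad/s): [2.22, 2.22, 3.01, 3.01, 3.14, 3.14, 3.14].

## Interface

Orientations are given as a rotation vector (axis times angle).
In Python, from cell import arm, optics gives the robot as it stands.
- The arm moves only by the shell command python3 -m creep 'ROWS' [FORCE]. ROWS is JSON, a list of rows, each an object with "translation": the shift along the tool's x, y, z in m, a list of three; "rot": the turn, a rotation vector about the tool's x, y, z in degrees, a list of three; "jaw": the finger opening in m, from 0 to 0.0918. In form: [{"translation": [x, y, z], "rot": [wx, wy, wz], "jaw": jaw}, ...]. A call has 1 to 12 rows; each row shifts and turns the commanded pose from where the row before left it, along the tool's axes as they then stand; what a row does not reach is not made up. A row lasts 1/12 s, in which the tool goes at most 41.7 mm and 7.16 degrees, less where a joint would pass 70% of its speed; a pose out of reach is approached as far as the arm can. A call is refused whole if a number of a shift passes 0.0417 or a number of a turn 7.16, either way. A call with a gripper value outside its range is refused whole. The fingers move at their own pace and stop on an object; FORCE is the grip in N (left out, the last holds). Time passes only in rows, so rows that do not move let the fingers close. It gives the time, the measured TCP pose, the force and the opening at its end, in the units of the state.
- arm.observe(): the state, without advancing time (a new reading comes with each control period).
- optics.get_image(name): name is "side" or "top" or "wrist"; returns the picture (400x640x3 uint8, red, green, blue); there is no depth.
- optics.camera_info(name): a dict with "fx", "fy", "cx", "cy" (pixels), "R" (3x3) and "t" (3): a world point X has camera coordinates R X + t. Camera axes: x right, y down, z forward; pixel columns grow to the right and rows downward; lengths in m; the calibration is good to about 2 mm. A picture is of the moment at which its call begins: read the wrist's pose just before it. camera_info takes no time and is no camera call; for the wrist camera it gives the pose at the moment of the call.
- arm.sign_off(): hands the job in, once; it reports no verdict.
Trained networks look in the newest picture that a camera, given by its name, has taken for a name from the list of things; names that differ only in an ending like _2 or _b are one class to them, and where a whole thing is asked for, a point or a joint stands for the part that bears it (a point fixed in the world has none). Each returns a list of dicts, best first, with "score" (0 to 1); they miss things now and then, are a little off and sometimes report something else, mostly with a low value. They report only what shows in the picture. A call takes as long as a camera call.
- optics.boxes_of(camera, thing): "location" ([column, row] in pixels, amid what is visible of it).
- optics.pinpoint(camera, thing): "location" ([column, row] in pixels: a listed point, or the origin of a listed thing).
The state is a dict: "clock": time; "joints": joint angles; "dq": joint speeds; "joint_efforts": joint torques, N m; "position": TCP position; "ee_rot": TCP orientation; "force": force on the tool from outside, world axes, zero at the start; "ft_torque": the same for the moment, N m; "width": opening from 0.0 (shut) to 1.0 (fully open).
Only numpy, scipy, OpenCV 4.12 (cv2) and the standard library are available. Lean on these libraries where they do the work, as an engineer would, in place of code of your own. Each camera call takes 0.05 s, during which the arm holds its last target.

## Working session

There is one attempt and no reset: what is moved stays moved. The work goes in short steps, Python scripts to look and compute and a shell command to move; the robot and the scene stay as the last step left them, time stands still between calls to the robot, and variables do not carry over. Pictures are saved under pics/ and viewed, and the job is handed in when it is done.

```bash
ls; mkdir -p pics; python3 - <<'E'
from cell import arm, optics
import cv2
s=arm.observe(); print({k:s[k] for k in('clock','position','ee_rot','force','width')})
for n in('side','top','wrist'):
    im=optics.get_image(n); cv2.imwrite(f'pics/{n}0.png',im[:,:,::-1])
    c=optics.camera_info(n); print(n,c)
E
```

```text
pics
{'clock': 0.0, 'position': array([ 0.25561113, -0.56979772,  0.23993113]), 'ee_rot': array([-3.07052295e+00, -6.57215826e-01,  7.42192705e-04]), 'force': array([ 0.18419448, -0.26722228, -0.79864907]), 'width': 1.002846083404186}
side {'fx': 382.3396984779107, 'fy': 382.3396984779107, 'cx': 314.62380422284633, 'cy': 199.61919114300633, 'R': array([[-0.98581367, -0.16670973,  0.01947478],
       [-0.13855589,  0.74281342, -0.65500419],
       [ 0.09472944, -0.64841043, -0.75537424]]), 't': array([0.52960677, 0.14457072, 1.01148857])}
top {'fx': 461.17288365224505, 'fy': 461.17288365224505, 'cx': 324.23649459022465, 'cy': 206.1140902423832, 'R': array([[-0.01827312, -0.99978272, -0.01003018],
       [-0.9838178 ,  0.01976787, -0.17807798],
       [ 0.17823756,  0.00661382, -0.98396526]]), 't': array([-0.00628038,  0.56489872,  1.19388564])}
wrist {'fx': 346.75354058997544, 'fy': 346.75354058997544, 'cx': 326.6956281460723, 'cy': 201.9714853020773, 'R': array([[ 0.40869093, -0.9126723 ,  0.00100084],
       [-0.87979239, -0.39367527,  0.26643035],
       [-0.24276959, -0.1097682 , -0.96385365]]), 't': array([-0.62458032, -0.03146292,  0.38798557])}
```

View pics/side0.png

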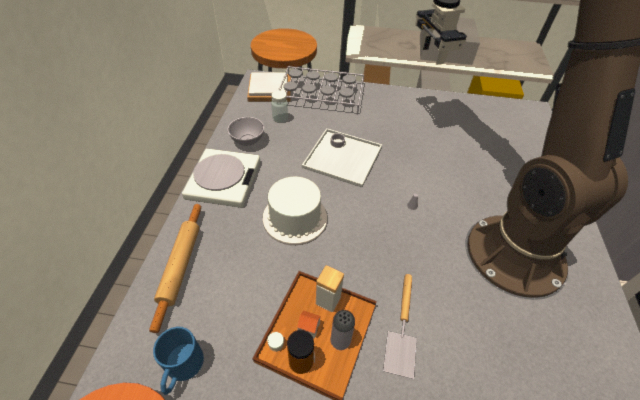

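View pics/top0.png

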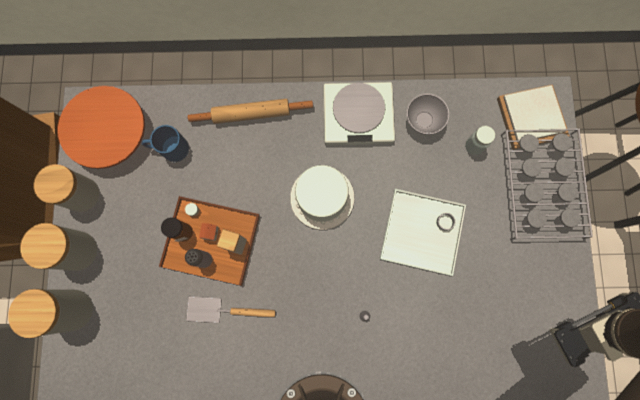

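View pics/wrist0.png

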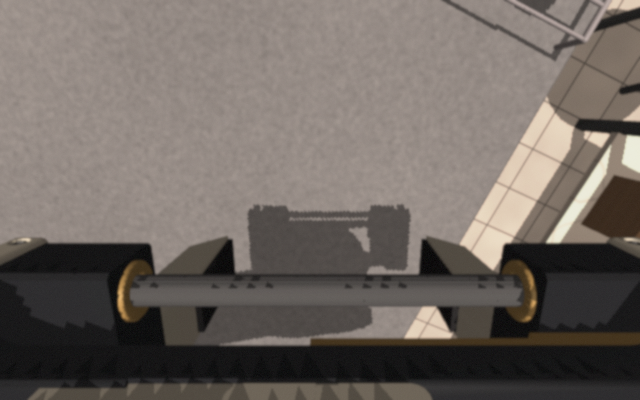

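The top view shows the board on the left at about (210,240), with the jar (173,228), shaker (193,257), canister (231,240), house (209,231) and pot (191,209). The cake is at (322,195), and the tray at (423,232) with the cutter at (446,222). The side view shows the same layout.

```bash
cat > h.py <<'E'
from cell import arm, optics
import cv2, numpy as np
from scipy.optimize import least_squares
from scipy.spatial.transform import Rotation as Rn
def proj(c,X):
    p=c['R']@np.asarray(X)+c['t']; return np.array([c['fx']*p[0]/p[2]+c['cx'],c['fy']*p[1]/p[2]+c['cy']])
def onplane(c,uv,z):
    d=c['R'].T@np.array([(uv[0]-c['cx'])/c['fx'],(uv[1]-c['cy'])/c['fy'],1]); o=-c['R'].T@c['t']
    return o+d*(z-o[2])/d[2]
def tri(obs):
    f=lambda X:np.concatenate([proj(c,X)-uv for c,uv in obs])
    r=least_squares(f,onplane(*obs[0],0.05)); return r.x,np.sqrt(np.mean(r.fun**2))
def save(n,f,crop=None,k=1):
    im=optics.get_image(n)
    if crop: a,b,c,d=crop; im=im[b:d,a:c]
    im=cv2.resize(im,None,fx=k,fy=k,interpolation=cv2.INTER_CUBIC); cv2.imwrite('pics/'+f,im[:,:,::-1])
def st():
    s=arm.observe(); print(round(s['clock'],2),s['position'].round(4),Rn.from_rotvec(s['ee_rot']).as_matrix().round(3).tolist(),s['force'].round(1),round(s['width']*.0918,4))
E
python3 - <<'E'
from h import *
T,S=optics.camera_info('top'),optics.camera_info('side')
for n in 'shaker_mid canister_mid jar_mid house_mid board_top tray_floor cake_top pot_mid cutter_mid'.split():
    a=optics.pinpoint('top',n);b=optics.pinpoint('side',n)
    print(n,[(np.round(x['location'],1).tolist(),round(x['score'],2)) for x in a[:2]],[(np.round(x['location'],1).tolist(),round(x['score'],2)) for x in b[:2]])
    if a and b:
        X,e=tri([(T,a[0]['location']),(S,b[0]['location'])]); print('   ',X.round(4),round(e,2))
save('top','t1.png',(140,180,280,300),5);save('side','s1.png',(230,250,400,400),4.5)
st()
E
```

```text
shaker_mid [([197.0, 260.0], 0.69), ([178.2, 225.2], 0.4)] [([344.7, 329.3], 0.55)]
    [0.4234 0.3143 0.0803] 0.23
canister_mid [([232.2, 245.0], 0.77), ([320.7, 191.1], 0.37)] [([329.5, 287.2], 0.76)]
    [0.4649 0.2241 0.0777] 0.82
jar_mid [([175.4, 226.1], 0.59)] [([300.7, 351.5], 0.86)]
    [0.5072 0.3739 0.0803] 1.59
house_mid [([210.0, 231.5], 0.81)] [([311.5, 322.8], 0.64)]
    [0.4985 0.294  0.0366] 1.2
board_top [([210.8, 239.3], 0.94)] []
tray_floor [([422.7, 230.4], 0.64)] [([341.7, 155.2], 0.75)]
    [ 0.4979 -0.2869  0.0099] 0.18
cake_top [([317.1, 189.7], 0.97)] [([294.7, 196.1], 0.91)]
    [5.943e-01 2.000e-04 1.103e-01] 0.81
pot_mid [([193.0, 213.6], 0.57)] [([275.2, 340.8], 0.63)]
    [0.5616 0.3441 0.0279] 1.48
cutter_mid [([446.1, 221.9], 0.64)] [([336.4, 139.7], 0.56)]
    [ 0.5213 -0.3512  0.0166] 0.38
1.15 [ 0.2558 -0.5702  0.2407] [[0.912, 0.409, -0.0], [0.409, -0.912, -0.0], [-0.0, 0.0, -1.0]] [ 0.5 -1.2 -0.1] 0.092
```

View pics/t1.png

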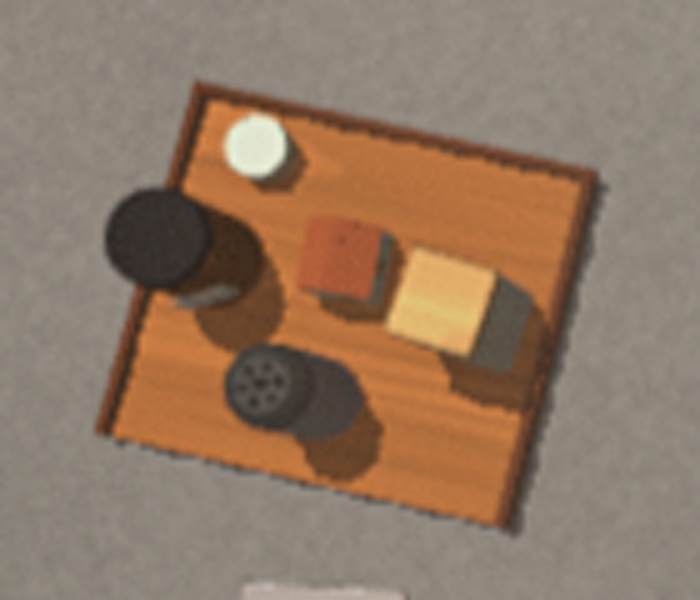

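View pics/s1.png

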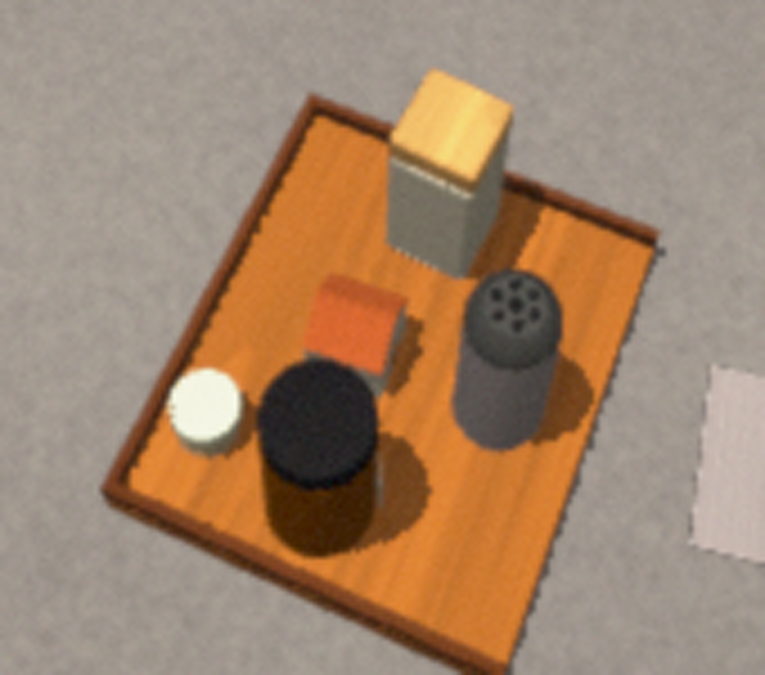

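```bash
cat >> h.py <<'E'
def plan(target,yaw_deg=None):
    """shift in tool axes to world target, and yaw turn about tool z so that tool y -> world angle"""
    s=arm.observe(); M=Rn.from_rotvec(s['ee_rot']).as_matrix()
    d=M.T@(np.asarray(target)-s['position'])
    cur=np.degrees(np.arctan2(M[1,1],M[0,1]))
    out=d*1000
    tilt=np.degrees(np.arccos(-M[2,2]))
    print('shift tool mm',out.round(1),'jaw angle',round(cur,2),'tilt',round(tilt,2), 'turn z deg', None if yaw_deg is None else -round((yaw_deg-cur+90)%180-90,2))
E
python3 - <<'E'
from h import *
s=arm.observe();M=Rn.from_rotvec(s['ee_rot']).as_matrix();c=optics.camera_info('wrist')
o=-c['R'].T@c['t'];print('cam in tool',M.T@(o-s['position']),'axes',(M.T@c['R'].T).round(3))
plan((0.40,0.28,0.36),-102.8)
E
```

```text
cam in tool [ 0.07259859 -0.00054348 -0.14284802] axes [[-0.001 -0.964 -0.266]
 [ 1.    -0.001  0.002]
 [-0.002 -0.266  0.964]]
shift tool mm [ 479.6 -716.7 -119.3] jaw angle -65.84 tilt 0.0 turn z deg 36.96
```

```bash
python3 -m creep '[{"translation":[0.03,-0.016,-0.012],"rot":[0,0,0],"jaw":0.0918},{"translation":[0.032,-0.0175,-0.012],"rot":[0,0,0],"jaw":0.0918},{"translation":[0.032,-0.0175,-0.012],"rot":[0,0,0],"jaw":0.0918},{"translation":[0.032,-0.0175,-0.012],"rot":[0,0,0],"jaw":0.0918},{"translation":[0.032,-0.0175,-0.012],"rot":[0,0,0],"jaw":0.0918},{"translation":[0.032,-0.0175,-0.012],"rot":[0,0,0],"jaw":0.0918},{"translation":[0.032,-0.0175,-0.012],"rot":[0,0,0],"jaw":0.0918},{"translation":[0.032,-0.0175,-0.012],"rot":[0,0,0],"jaw":0.0918},{"translation":[0.032,-0.0175,-0.012],"rot":[0,0,0],"jaw":0.0918},{"translation":[0.032,-0.0175,-0.012],"rot":[0,0,0],"jaw":0.0918},{"translation":[0.032,-0.0175,0],"rot":[0,0,0],"jaw":0.0918}]' 20; python3 -c "
from h import *
st();plan((0.42,0.29,0.36),-102.8)"
```

```text
clock: 2.07
position: [0.4986, -0.2514, 0.3635]
ee_rot: [3.07, 0.657, 0.005]
force: [0.0, -0.5, 0.5]
width: 0.998
2.07 [ 0.4986 -0.2514  0.3635] [[0.912, 0.409, 0.004], [0.409, -0.912, -0.002], [0.003, 0.003, -1.0]] [ 0.  -0.5  0.5] 0.0916
shift tool mm [ 149.8 -526.2    2.3] jaw angle -65.85 tilt 0.24 turn z deg 36.95
```

```bash
python3 -c "
from h import *
save('wrist','w_tray.png')"
python3 -m creep '[{"translation":[0.0114,-0.04,0],"rot":[0,0,0],"jaw":0.0918},{"translation":[0.0114,-0.04,0],"rot":[0,0,0],"jaw":0.0918},{"translation":[0.0114,-0.04,0],"rot":[0,0,0],"jaw":0.0918},{"translation":[0.0114,-0.04,0],"rot":[0,0,0],"jaw":0.0918},{"translation":[0.0114,-0.04,0],"rot":[0,0,0],"jaw":0.0918},{"translation":[0.0114,-0.04,0],"rot":[0,0,0],"jaw":0.0918},{"translation":[0.0114,-0.04,0],"rot":[0,0,0],"jaw":0.0918},{"translation":[0.0114,-0.04,0],"rot":[0,0,0],"jaw":0.0918},{"translation":[0.0114,-0.04,0],"rot":[0,0,0],"jaw":0.0918},{"translation":[0.0114,-0.04,0],"rot":[0,0,0],"jaw":0.0918},{"translation":[0.0114,-0.04,0],"rot":[0,0,0],"jaw":0.0918},{"translation":[0.0114,-0.04,0],"rot":[0,0,0],"jaw":0.0918}]'
python3 -m creep '[{"translation":[0.0114,-0.04,0],"rot":[0,0,0],"jaw":0.0918},{"translation":[0,0,0],"rot":[0,0,7.1],"jaw":0.0918},{"translation":[0,0,0],"rot":[0,0,7.1],"jaw":0.0918},{"translation":[0,0,0],"rot":[0,0,7.1],"jaw":0.0918},{"translation":[0,0,0],"rot":[0,0,7.1],"jaw":0.0918},{"translation":[0,0,0],"rot":[0,0,7.1],"jaw":0.0918},{"translation":[0,0,0],"rot":[0,0,1.5],"jaw":0.0918},{"translation":[0,0,0],"rot":[0,0,0],"jaw":0.0918}]'
cat >> h.py <<'E'
def look(names,tag):
    import pickle
    s=arm.observe();M=Rn.from_rotvec(s['ee_rot']).as_matrix()
    c=optics.camera_info('wrist');save('wrist',tag+'.png')
    d={}
    for n in names:
        a=optics.pinpoint('wrist',n); d[n]=(c,a[0]['location'] if a else None)
        print(n,[(np.round(x['location'],1).tolist(),round(x['score'],2)) for x in a[:2]])
    pickle.dump(d,open(tag+'.pkl','wb'))
E
python3 -c "
from h import *
look('shaker_mid canister_mid jar_mid house_mid board_top pot_mid'.split(),'wa');st()"
```

```text
clock: 3.12
position: [0.4247, 0.2428, 0.3609]
ee_rot: [3.072, 0.657, 0.001]
force: [1.7, -0.4, -0.6]
width: 1.006
clock: 3.78
position: [0.4194, 0.2822, 0.3606]
ee_rot: [3.121, -0.353, -0.0]
force: [0.2, 0.1, 0.5]
width: 0.999
shaker_mid [([299.9, 165.7], 0.6)]
canister_mid []
jar_mid [([239.6, 114.1], 0.68)]
house_mid [([299.4, 101.1], 0.68)]
board_top [([303.9, 119.3], 0.97)]
pot_mid [([249.6, 58.2], 0.8)]
4.13 [0.4195 0.2823 0.3607] [[0.975, -0.222, -0.0], [-0.222, -0.975, -0.0], [0.0, 0.0, -1.0]] [-0.3  0.5 -0.3] 0.0921
```

View pics/wa.png

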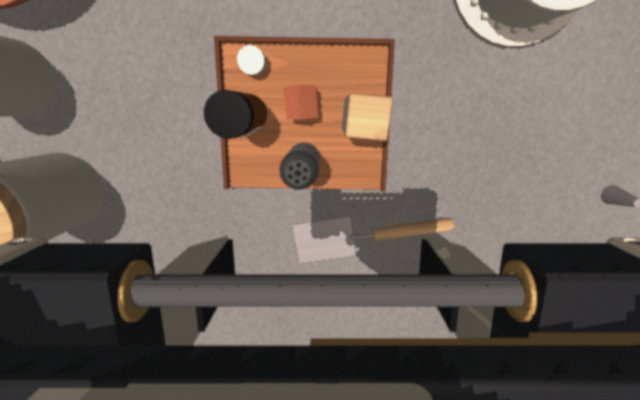

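View pics/w_tray.png

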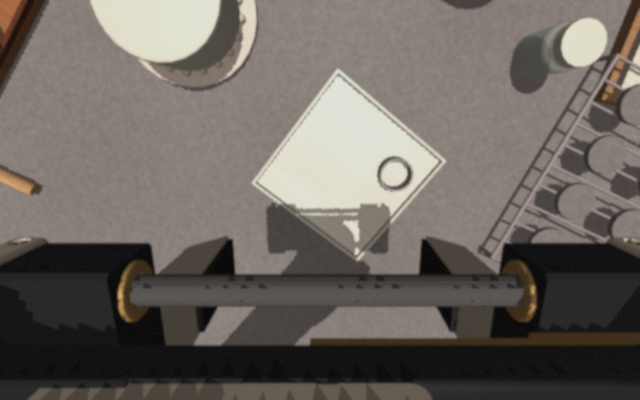

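The wrist view shows the board square to the tool. The jar lid is at (229,114), the shaker top at (298,172), the canister lid at (368,117), the house roof at (301,103) and the pot at (250,60). Next I'll take a second, closer view.

```bash

python3 -m creep '[{"translation":[0.02,0,0.03],"rot":[0,0,0],"jaw":0.0918},{"translation":[0.02,0,0.03],"rot":[0,0,0],"jaw":0.0918},{"translation":[0.02,0,0.025],"rot":[0,0,0],"jaw":0.0918},{"translation":[0,0,0],"rot":[0,0,0],"jaw":0.0918},{"translation":[0,0,0],"rot":[0,0,0],"jaw":0.0918}]'
python3 -c "
from h import *
look('shaker_mid canister_mid jar_mid house_mid board_top pot_mid'.split(),'wb');st()"
```

```text
clock: 4.55
position: [0.4779, 0.2681, 0.2742]
ee_rot: [3.12, -0.353, -0.005]
force: [-0.6, 0.4, 0.6]
width: 0.999
shaker_mid [([294.2, 233.9], 0.65)]
canister_mid []
jar_mid [([223.7, 174.3], 0.75)]
house_mid [([297.8, 157.6], 0.74)]
board_top [([296.9, 173.5], 0.56)]
pot_mid [([236.4, 107.7], 0.76)]
4.9 [0.4777 0.2697 0.2768] [[0.975, -0.221, 0.002], [-0.221, -0.975, 0.001], [0.001, -0.001, -1.0]] [0.2 0.  0.2] 0.0914
```

View pics/wb.png

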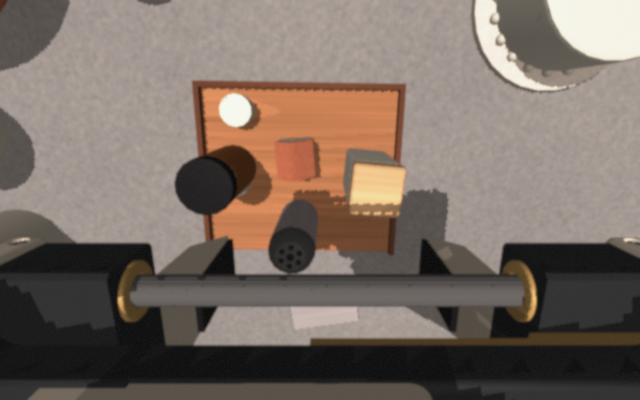

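```bash
cat > seg.py <<'E'
from h import *
import pickle
def lid(img,kind,win):
    im=cv2.imread('pics/'+img).astype(int); b,g,r=im[...,0],im[...,1],im[...,2]
    mx,mn=im.max(2),im.min(2)
    if kind=='jar': m=(mx<55)
    elif kind=='can': m=(r>190)&(g>140)&(b<170)&(g-b>40)
    elif kind=='pot': m=(mn>190)
    elif kind=='roof': m=(r-g>60)&(g<95)
    x0,y0,x1,y1=win; z=np.zeros_like(m);z[y0:y1,x0:x1]=m[y0:y1,x0:x1]
    n,l,s,c=cv2.connectedComponentsWithStats(z.astype(np.uint8))
    i=1+np.argmax(s[1:,4]); cn=max(cv2.findContours((l==i).astype(np.uint8),0,2)[0],key=cv2.contourArea)
    return c[i],s[i],cv2.minAreaRect(cn),(cv2.fitEllipse(cn) if len(cn)>5 else None)
ca=pickle.load(open('wa.pkl','rb'))['jar_mid'][0];cb=pickle.load(open('wb.pkl','rb'))['jar_mid'][0]
T,S=optics.camera_info('top'),optics.camera_info('side')
if __name__=='__main__':
  W={'jar':[(195,80,258,145),(165,145,242,220),(158,210,185,245),(285,325,318,360)],'can':[(335,85,400,145),(340,155,412,220),(210,225,245,255),(312,262,348,295)],'pot':[(232,40,270,80),(212,85,258,135),(180,200,203,220),(264,328,288,352)],'roof':[(275,75,325,130),(265,125,322,188),(195,220,220,243),(295,308,322,336)]}
  for k in W:
    o=[]
    for img,w,c in zip(('wa.png','wb.png','top0.png','side0.png'),W[k],(ca,cb,T,S)):
        cc,s,mr,el=lid(img,k,w); print(k,img,cc.round(1),s[2:],'rect',np.round(mr[0],1),np.round(mr[1],1),round(mr[2],1)); o.append((c,np.array(cc)))
    print('  all',*tri(o),' wrist',*tri(o[:2]),' ts',*tri(o[2:]))
E
python3 seg.py
python3 - <<'E'
import cv2
a=cv2.imread('pics/wb.png');cv2.imwrite('pics/wbz.png',cv2.resize(a[70:290,160:430],None,fx=2.7,fy=2.7,interpolation=cv2.INTER_CUBIC))
E
```

```text
jar wa.png [231.  113.4] [  53   49 1978] rect [231. 114.] [48. 52.] 90.0
jar wb.png [206.6 184.4] [  63   61 2752] rect [206.  183.5] [57.3 58.7] 45.0
jar top0.png [170.9 227.7] [ 21  20 147] rect [171.4 227.3] [19.9 19. ] 31.0
jar side0.png [300.4 344.6] [ 26  29 594] rect [300.5 344. ] [25. 28.] 0.0
  all [0.50596304 0.37193741 0.11138962] 0.8429554963719861  wrist [0.50659673 0.36970778 0.11721181] 0.800049227518928  ts [0.5043545  0.37346333 0.11490145] 0.19674377331082663
can wa.png [368.1 116.3] [  46   45 1772] rect [368.4 116.6] [42.  43.3] 6.3
can wb.png [376.7 184.8] [  56   41 1969] rect [377.3 186. ] [52.4 40.9] 5.5
can top0.png [227.6 239.8] [ 22  21 298] rect [227.7 239.9] [17.1 17.7] 18.4
can side0.png [329.9 277. ] [ 27  25 396] rect [329.8 276.9] [21.  18.8] 26.6
  all [0.47128058 0.22440117 0.11727494] 1.164524303747325  wrist [0.46901533 0.22287383 0.10204659] 0.2692567038253248  ts [0.4691832  0.22601545 0.12647546] 0.2714539596124658
pot wa.png [250.   59.3] [ 26  28 570] rect [249.5  59.5] [27. 25.] 90.0
pot wb.png [234.7 109.6] [ 32  32 798] rect [234.8 109.8] [31.8 29.7] 45.0
pot top0.png [190.8 208.5] [11 10 93] rect [191.  208.5] [ 9. 10.] 90.0
pot side0.png [275.1 339.4] [ 15  15 177] rect [275. 339.] [14. 14.] 90.0
  all [0.56588272 0.34607095 0.04281298] 0.2741249117895228  wrist [0.5660435  0.34613904 0.04246988] 0.0018523318707006201  ts [0.5651841  0.34613008 0.0431839 ] 0.3239994695043502
roof wa.png [311.8 104.4] [ 24  33 123] rect [310.9 106.7] [19.2 37.1] 26.6
roof wb.png [312.3 149.3] [ 3 20 23] rect [312.3 149.5] [19.1  1.2] 85.9
roof top0.png [208.3 230.9] [ 16  16 176] rect [207.8 230.9] [13.6 14.6] 9.5
roof side0.png [310.5 315.2] [18  9 73] rect [310.4 315.3] [17.4  4.7] 18.4
  all [0.50253114 0.28140672 0.03871717] 3.5813017672001295  wrist [ 0.49742181  0.28535422 -0.05735398] 1.1710091902810622  ts [0.49945932 0.29060976 0.06687495] 0.4507931845561913
```

View pics/wbz.png

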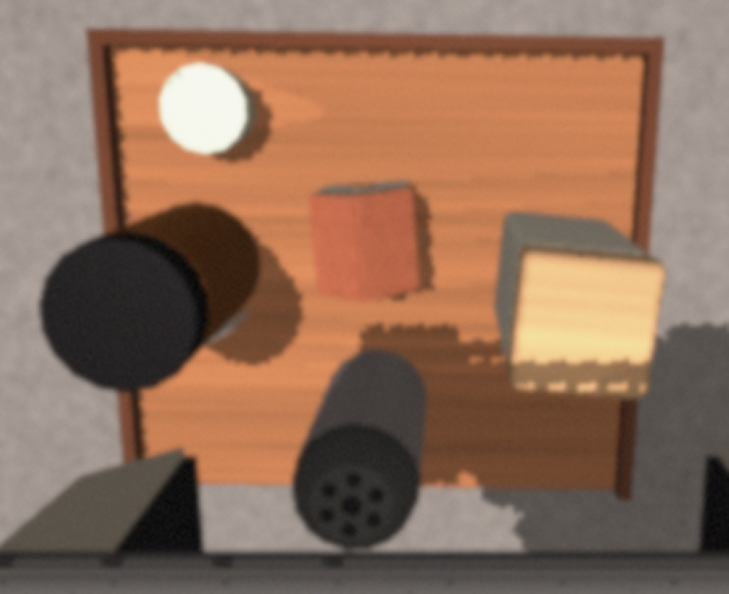

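```bash
python3 - <<'E'
from seg import *
f=lambda u,v:(160+u/2.7,70+v/2.7)
def edge(name,P,z):
    Q=np.array([onplane(cb,f(*p),z) for p in P]);print(name,Q[:,:2].round(4).tolist(),'mean',Q.mean(0).round(4))
    for i in range(len(Q)):
        d=Q[(i+1)%len(Q)]-Q[i]; print('   len',round(np.hypot(*d[:2])*1000,1),'ang',round(np.degrees(np.arctan2(d[1],d[0])),1))
edge('can',[(523,250),(664,264),(645,398),(514,388)],.127)
edge('jar',[(124,312)],.123); edge('shk',[(352,505)],.133)
edge('house',[(312,195),(413,185),(423,290),(320,297)],.049)
edge('board back',[(88,30),(662,38)],.025)
edge('board front',[(143,486),(622,490)],.015)
for im,c,p in(('wa',ca,(231-1.5,114)),('top',T,(171,227.5)),('side',S,(300.5,344))): print('jar',im,onplane(c,p,.123).round(4))
for im,c,p in(('wa',ca,(368.3,116.5)),('wb',cb,(377.2,190.2)),('top',T,(228,240.1)),('side',S,(330,276.5))): print('can',im,onplane(c,p,.127).round(4))
for im,c,p in(('wa',ca,(298,172)),('top',T,(192.3,256.8)),('side',S,(344.5,317.5))): print('shk',im,onplane(c,p,.131).round(4))
for n in('house_mid','jar_mid','shaker_mid'):
    a=pickle.load(open('wa.pkl','rb'))[n];b=pickle.load(open('wb.pkl','rb'))[n];print(n,tri([a,b]),[onplane(*q,{'h':.041,'j':.069,'s':.074}[n[0]]).round(4) for q in(a,b)])
im=cv2.imread('pics/wa.png');cv2.imwrite('pics/waz.png',cv2.resize(im[30:200,190:410],None,fx=3.5,fy=3.5,interpolation=cv2.INTER_CUBIC))
E
```

```text
can [[0.4985, 0.2403], [0.4842, 0.1982], [0.4421, 0.2115], [0.455, 0.2523]] mean [0.4699 0.2256 0.127 ]
   len 44.5 ang -108.7
   len 44.2 ang 162.5
   len 42.9 ang 72.4
   len 45.1 ang -15.5
jar [[0.507, 0.3691]] mean [0.507  0.3691 0.123 ]
   len 0.0 ang 0.0
shk [[0.4295, 0.3126]] mean [0.4295 0.3126 0.133 ]
   len 0.0 ang 0.0
house [[0.5244, 0.3124], [0.5193, 0.2733], [0.4781, 0.2791], [0.4846, 0.3199]] mean [0.5016 0.2962 0.049 ]
   len 39.5 ang -97.4
   len 41.6 ang 171.9
   len 41.4 ang 81.0
   len 40.5 ang -10.7
board back [[0.6051, 0.3856], [0.5513, 0.1647]] mean [0.5782 0.2752 0.025 ]
   len 227.4 ang -103.7
   len 227.4 ang 76.3
board front [[0.4109, 0.4291], [0.3589, 0.2134]] mean [0.3849 0.3213 0.015 ]
   len 221.9 ang -103.6
   len 221.9 ang 76.4
jar wa [0.5055 0.3688 0.123 ]
jar top [0.5044 0.3705 0.123 ]
jar side [0.5033 0.3752 0.123 ]
can wa [0.4701 0.2259 0.127 ]
can wb [0.4705 0.2255 0.127 ]
can top [0.4693 0.2247 0.127 ]
can side [0.4685 0.2251 0.127 ]
shk wa [0.4299 0.3122 0.131 ]
shk top [0.429  0.3118 0.131 ]
shk side [0.4275 0.3122 0.131 ]
house_mid (array([0.5033162 , 0.29616027, 0.04285275]), np.float64(1.367339140656095)) [array([0.5042, 0.2988, 0.041 ]), array([0.5025, 0.2945, 0.041 ])]
jar_mid (array([0.50501359, 0.37390308, 0.05586831]), np.float64(0.3688462761494709)) [array([0.5049, 0.3714, 0.069 ]), array([0.5064, 0.3691, 0.069 ])]
shaker_mid (array([0.42685762, 0.3156884 , 0.06678233]), np.float64(0.0007498640223521716)) [array([0.4279, 0.3149, 0.074 ]), array([0.4294, 0.3144, 0.074 ])]
```

View pics/waz.png

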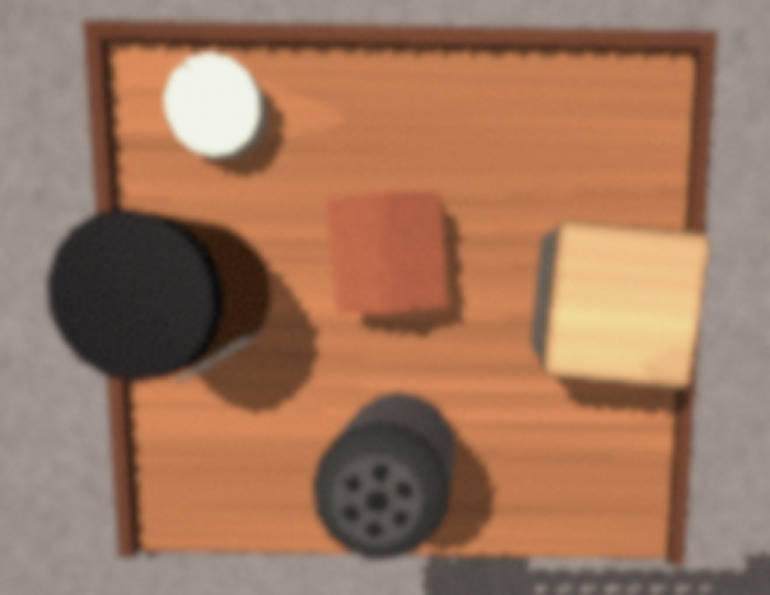

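```bash
python3 - <<'E'
from seg import *
# wrist cam at tray shot: tool-fixed extrinsics
s=arm.observe();M=Rn.from_rotvec(s['ee_rot']).as_matrix();c=optics.camera_info('wrist')
o=M.T@(-c['R'].T@c['t']-s['position']);A=c['R']@M
M2=np.array([[0.912,0.409,0.004],[0.409,-0.912,-0.002],[0.003,0.003,-1]]);p2=np.array([0.4986,-0.2514,0.3635])
R=A@M2.T;w=dict(c,R=R,t=-R@(p2+M2@o))
for c,P in((w,[(337,69),(445,160),(358,260),(252,183)]),(T,[(397,190),(465,206),(453,275),(381,260)])):
    Q=np.array([onplane(c,p,.012) for p in P]);print(Q.round(4).tolist(),Q.mean(0).round(4))
    d=np.roll(Q,-1,0)-Q;print(np.degrees(np.arctan2(d[:,1],d[:,0])).round(1),np.hypot(d[:,0],d[:,1]).round(3))
print('cutter',onplane(w,(394,173),.02),onplane(T,(446,222),.02))
y=np.radians(-12.3);ctr=np.array([.498,-.288])
plan((0.4292,0.3122,0.15),-102.8)
E
```

```text
[[0.615, -0.2147, 0.012], [0.567, -0.4067, 0.012], [0.3759, -0.3597, 0.012], [0.423, -0.1665, 0.012]] [ 0.4952 -0.2869  0.012 ]
[-104.   166.2   76.3  -14.1] [0.198 0.197 0.199 0.198]
[[0.6134, -0.2212, 0.012], [0.5642, -0.4075, 0.012], [0.3755, -0.3614, 0.012], [0.4195, -0.1687, 0.012]] [ 0.4931 -0.2897  0.012 ]
[-104.8  166.3   77.1  -15.2] [0.193 0.194 0.198 0.201]
cutter [ 0.52107969 -0.34642866  0.02      ] [ 0.5192673  -0.34989717  0.02      ]
shift tool mm [-56.9 -30.6 126.8] jaw angle -102.79 tilt 0.1 turn z deg 0.01
```

```bash

python3 -m creep '[{"translation":[-0.019,-0.0102,0.0317],"rot":[0,0,0],"jaw":0.075},{"translation":[-0.019,-0.0102,0.0317],"rot":[0,0,0],"jaw":0.075},{"translation":[-0.019,-0.0102,0.0317],"rot":[0,0,0],"jaw":0.075},{"translation":[0,0,0.0317],"rot":[0,0,0],"jaw":0.075},{"translation":[0,0,0],"rot":[0,0,0],"jaw":0.075},{"translation":[0,0,0],"rot":[0,0,0],"jaw":0.075}]'
python3 -c "
from h import *
st();save('wrist','g1.png');plan((0.4292,0.3122,0.09),-102.8)"
```

```text
clock: 5.4
position: [0.4286, 0.3111, 0.1488]
ee_rot: [3.12, -0.35, -0.002]
force: [-0.4, -0.2, 0.7]
width: 0.82
5.4 [0.4286 0.3111 0.1488] [[0.975, -0.221, -0.001], [-0.221, -0.975, -0.002], [-0.001, 0.002, -1.0]] [-0.4 -0.2  0.7] 0.0753
shift tool mm [-0.8 -0.3 60.2] jaw angle -102.85 tilt 0.05 turn z deg -0.05
```

View pics/g1.png

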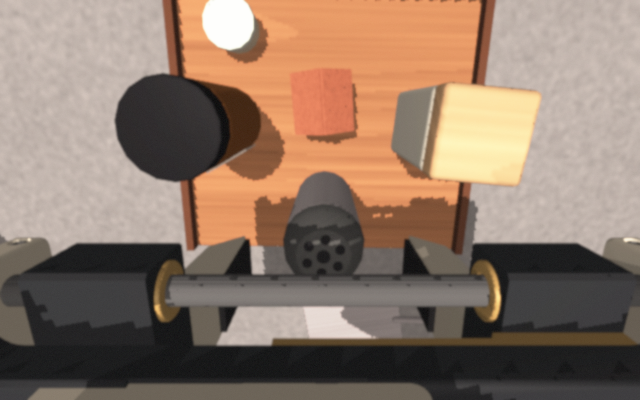

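```bash

python3 -m creep '[{"translation":[-0.0006,-0.0013,0.02],"rot":[0,0,0],"jaw":0.075},{"translation":[0,0,0.025],"rot":[0,0,0],"jaw":0.075},{"translation":[0,0,0.015],"rot":[0,0,0],"jaw":0.075},{"translation":[0,0,0],"rot":[0,0,0],"jaw":0.055},{"translation":[0,0,0],"rot":[0,0,0],"jaw":0.03},{"translation":[0,0,0],"rot":[0,0,0],"jaw":0.03},{"translation":[0,0,0],"rot":[0,0,0],"jaw":0.03}]' 25
python3 -c "
from h import *
st()"
```

```text
clock: 6.03
position: [0.4301, 0.3137, 0.0909]
ee_rot: [-3.12, 0.352, -0.003]
force: [0.1, -0.4, -0.8]
width: 0.576
6.03 [0.4301 0.3137 0.0909] [[0.975, -0.223, 0.002], [-0.223, -0.975, 0.002], [0.002, -0.003, -1.0]] [ 0.1 -0.4 -0.8] 0.0529
```

```bash

python3 -m creep '[{"translation":[0,0,0],"rot":[0,0,0],"jaw":0.03},{"translation":[0,0,0],"rot":[0,0,0],"jaw":0.03},{"translation":[0,0,0],"rot":[0,0,0],"jaw":0.03}]' 25
python3 -c "
from h import *
st()"
```

```text
clock: 6.28
position: [0.4297, 0.3133, 0.0902]
ee_rot: [-3.121, 0.352, -0.003]
force: [-0.2, -1.1, 8.2]
width: 0.487
6.28 [0.4297 0.3133 0.0902] [[0.975, -0.223, 0.002], [-0.223, -0.975, 0.001], [0.002, -0.001, -1.0]] [-0.2 -1.1  8.2] 0.0447
```

```bash

python3 -m creep '[{"translation":[0,0,-0.02],"rot":[0,0,0],"jaw":0.03},{"translation":[0,0,-0.035],"rot":[0,0,0],"jaw":0.03},{"translation":[0,0,-0.04],"rot":[0,0,0],"jaw":0.03},{"translation":[0,0,-0.04],"rot":[0,0,0],"jaw":0.03},{"translation":[0.005,0.02,-0.01],"rot":[0,0,0],"jaw":0.03},{"translation":[0.0095,0.0385,0],"rot":[0,0,0],"jaw":0.03},{"translation":[0.0095,0.0385,0],"rot":[0,0,0],"jaw":0.03},{"translation":[0.0095,0.0385,0],"rot":[0,0,0],"jaw":0.03},{"translation":[0.0095,0.0385,0],"rot":[0,0,0],"jaw":0.03},{"translation":[0.0095,0.0385,0],"rot":[0,0,0],"jaw":0.03},{"translation":[0.0095,0.0385,0],"rot":[0,0,0],"jaw":0.03},{"translation":[0.0095,0.0385,0],"rot":[0,0,0],"jaw":0.03}]' 25
python3 -m creep '[{"translation":[0.0095,0.0385,0],"rot":[0,0,0],"jaw":0.03},{"translation":[0.0095,0.0385,0],"rot":[0,0,0],"jaw":0.03},{"translation":[0.0095,0.0385,0],"rot":[0,0,0],"jaw":0.03},{"translation":[0.0095,0.0385,0],"rot":[0,0,0],"jaw":0.03},{"translation":[0.0095,0.0385,0],"rot":[0,0,0],"jaw":0.03},{"translation":[0.0095,0.0385,0],"rot":[0,0,0],"jaw":0.03},{"translation":[0.0095,0.0385,0],"rot":[0,0,0],"jaw":0.03},{"translation":[0.005,0.02,0],"rot":[0,0,0],"jaw":0.03},{"translation":[0,0,0],"rot":[0,0,0],"jaw":0.03}]' 25
python3 -c "
from h import *
st();plan((.4404,-.3208,.080));save('wrist','p1.png')"
```

```text
clock: 7.28
position: [0.4336, 0.0129, 0.2344]
ee_rot: [-3.122, 0.351, -0.001]
force: [1.2, -0.8, -2.1]
width: 0.487
clock: 8.03
position: [0.4382, -0.2891, 0.2341]
ee_rot: [3.118, -0.362, 0.0]
force: [0.7, -0.3, -2.3]
width: 0.488
8.03 [ 0.4382 -0.2891  0.2341] [[0.973, -0.229, -0.0], [-0.229, -0.973, -0.003], [0.0, 0.003, -1.0]] [ 0.7 -0.3 -2.3] 0.0448
shift tool mm [  9.3  29.9 154.1] jaw angle -103.25 tilt 0.15 turn z deg None
```

View pics/p1.png

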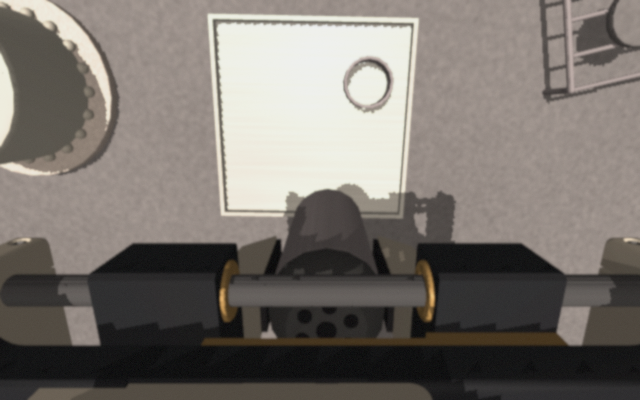

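The held shaker is upright, the tray spans (208..418, 14..216) and the cutter is at (368,84). Lowering into the near-right corner.

```bash

python3 -m creep '[{"translation":[0.009,0.03,0.02],"rot":[0,0,0],"jaw":0.03},{"translation":[0,0,0.035],"rot":[0,0,0],"jaw":0.03},{"translation":[0,0,0.04],"rot":[0,0,0],"jaw":0.03},{"translation":[0,0,0.035],"rot":[0,0,0],"jaw":0.03},{"translation":[0,0,0.018],"rot":[0,0,0],"jaw":0.03},{"translation":[0,0,0.004],"rot":[0,0,0],"jaw":0.03},{"translation":[0,0,0.002],"rot":[0,0,0],"jaw":0.03},{"translation":[0,0,0],"rot":[0,0,0],"jaw":0.03}]' 25
python3 -c "
from h import *
st()"
```

```text
clock: 8.75
position: [0.4421, -0.3135, 0.0802]
ee_rot: [-3.121, 0.349, -0.0]
force: [0.6, -0.3, -2.5]
width: 0.487
8.75 [ 0.4421 -0.3135  0.0802] [[0.975, -0.221, 0.0], [-0.221, -0.975, 0.001], [-0.0, -0.001, -1.0]] [ 0.6 -0.3 -2.5] 0.0447
```

```bash

python3 -m creep '[{"translation":[0,0.007,0],"rot":[0,0,0],"jaw":0.03},{"translation":[0,0,0.001],"rot":[0,0,0],"jaw":0.03},{"translation":[0,0,0],"rot":[0,0,0],"jaw":0.03}]' 25
python3 -c "
from h import *
st()"
python3 -m creep '[{"translation":[0,0,0],"rot":[0,0,0],"jaw":0.055},{"translation":[0,0,0],"rot":[0,0,0],"jaw":0.065},{"translation":[0,0,0],"rot":[0,0,0],"jaw":0.065}]' 25
python3 -c "
from h import *
st()"
```

```text
clock: 9.0
position: [0.4404, -0.3222, 0.0797]
ee_rot: [3.121, -0.352, 0.002]
force: [0.2, 0.4, -3.2]
width: 0.486
9.0 [ 0.4404 -0.3222  0.0797] [[0.975, -0.223, 0.001], [-0.223, -0.975, -0.001], [0.001, 0.001, -1.0]] [ 0.2  0.4 -3.2] 0.0446
clock: 9.25
position: [0.4404, -0.3214, 0.0793]
ee_rot: [3.122, -0.351, 0.001]
force: [0.4, 0.9, 0.2]
width: 0.653
9.25 [ 0.4404 -0.3214  0.0793] [[0.975, -0.222, 0.001], [-0.222, -0.975, -0.0], [0.001, 0.0, -1.0]] [0.4 0.9 0.2] 0.0599
```

```bash

python3 -m creep '[{"translation":[0,0,-0.02],"rot":[0,0,0],"jaw":0.07},{"translation":[0,0,-0.035],"rot":[0,0,0],"jaw":0.07},{"translation":[0,0,-0.04],"rot":[0,0,0],"jaw":0.07},{"translation":[0,0,-0.04],"rot":[0,0,0],"jaw":0.07},{"translation":[-0.0033,-0.02,-0.01],"rot":[0,0,0],"jaw":0.08},{"translation":[-0.0066,-0.0386,0],"rot":[0,0,0],"jaw":0.08},{"translation":[-0.0066,-0.0386,0],"rot":[0,0,0],"jaw":0.08},{"translation":[-0.0066,-0.0386,0],"rot":[0,0,0],"jaw":0.08},{"translation":[-0.0066,-0.0386,0],"rot":[0,0,0],"jaw":0.08},{"translation":[-0.0066,-0.0386,0],"rot":[0,0,0],"jaw":0.08},{"translation":[-0.0066,-0.0386,0],"rot":[0,0,0],"jaw":0.08},{"translation":[-0.0066,-0.0386,0],"rot":[0,0,0],"jaw":0.08}]' 25
python3 -m creep '[{"translation":[-0.0066,-0.0386,0],"rot":[0,0,0],"jaw":0.08},{"translation":[-0.0066,-0.0386,0],"rot":[0,0,0],"jaw":0.08},{"translation":[-0.0066,-0.0386,0],"rot":[0,0,0],"jaw":0.08},{"translation":[-0.0066,-0.0386,0],"rot":[0,0,0],"jaw":0.08},{"translation":[-0.0066,-0.0386,0],"rot":[0,0,0],"jaw":0.08},{"translation":[-0.0033,-0.02,0],"rot":[0,0,0],"jaw":0.08},{"translation":[0,0,0],"rot":[0,0,4.2],"jaw":0.08},{"translation":[0,0,0],"rot":[0,0,0],"jaw":0.08}]' 25
python3 -c "
from h import *
st();plan((.4698,.2254,.16),-107);save('wrist','g2.png')
save('top','t2.png',(370,170,500,290),5)"
```

```text
clock: 10.25
position: [0.4561, -0.0256, 0.2243]
ee_rot: [3.122, -0.351, 0.001]
force: [1.3, 0.1, 0.1]
width: 0.871
clock: 10.92
position: [0.4679, 0.19, 0.2239]
ee_rot: [-3.107, 0.465, 0.0]
force: [-0.0, -0.8, -0.1]
width: 0.873
10.92 [0.4679 0.19   0.2239] [[0.956, -0.293, -0.0], [-0.293, -0.956, 0.0], [-0.0, -0.0, -1.0]] [-0.  -0.8 -0.1] 0.0801
shift tool mm [ -8.6 -34.3  63.9] jaw angle -107.04 tilt 0.02 turn z deg -0.04
```

View pics/g2.png

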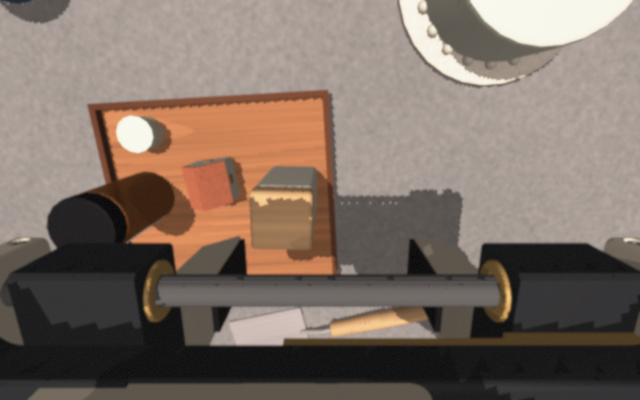

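View pics/t2.png

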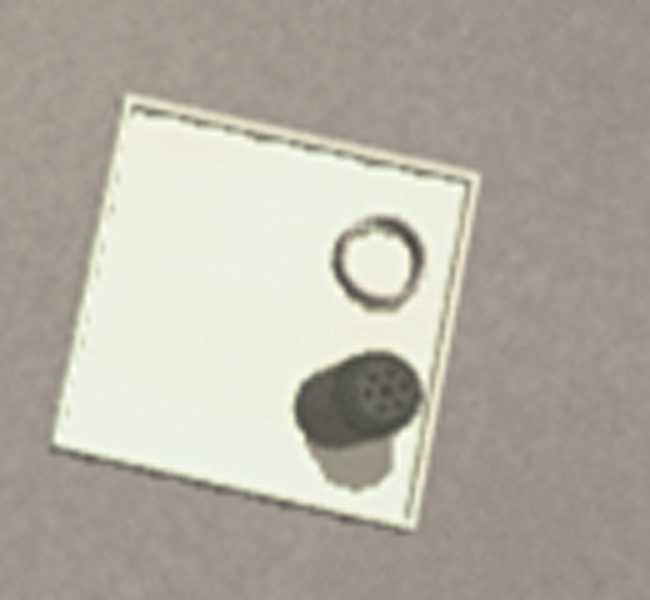

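The shaker stands on the tray at the crop's (390,395). The canister lid at (282,222) looks square to the tool. Moving over it.

```bash

python3 -m creep '[{"translation":[-0.0086,-0.0343,0.01],"rot":[0,0,0],"jaw":0.08},{"translation":[0,0,0.03],"rot":[0,0,0],"jaw":0.08},{"translation":[0,0,0.024],"rot":[0,0,0],"jaw":0.08},{"translation":[0,0,0],"rot":[0,0,0],"jaw":0.08},{"translation":[0,0,0],"rot":[0,0,0],"jaw":0.08}]' 25
python3 -c "
from h import *
st();plan((.4698,.2254,.09),-107);save('wrist','g3.png')"
```

```text
clock: 11.43
position: [0.4697, 0.222, 0.1595]
ee_rot: [3.105, -0.466, -0.003]
force: [-0.9, 0.7, -0.2]
width: 0.871
11.43 [0.4697 0.222  0.1595] [[0.956, -0.293, -0.002], [-0.293, -0.956, -0.002], [-0.002, 0.002, -1.0]] [-0.9  0.7 -0.2] 0.08
shift tool mm [-0.8 -3.4 69.5] jaw angle -107.06 tilt 0.16 turn z deg -0.06
```

View pics/g3.png

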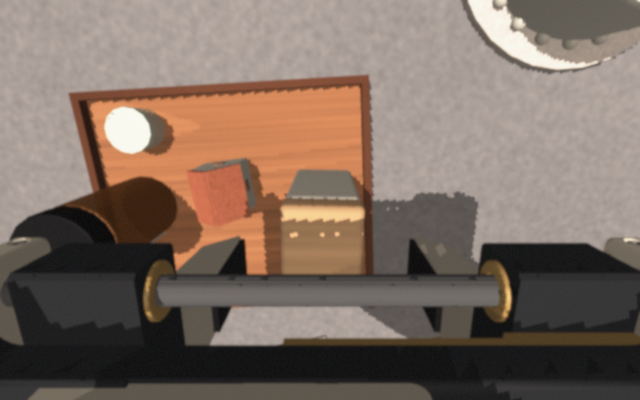

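```bash

python3 -m creep '[{"translation":[-0.0008,-0.0028,0.02],"rot":[0,0,0],"jaw":0.08},{"translation":[0,0,0.03],"rot":[0,0,0],"jaw":0.08},{"translation":[0,0,0.0195],"rot":[0,0,0],"jaw":0.08},{"translation":[0,0,0],"rot":[0,0,0],"jaw":0.055},{"translation":[0,0,0],"rot":[0,0,0],"jaw":0.03},{"translation":[0,0,0],"rot":[0,0,0],"jaw":0.03},{"translation":[0,0,0],"rot":[0,0,0],"jaw":0.03},{"translation":[0,0,0],"rot":[0,0,0],"jaw":0.03},{"translation":[0,0,0],"rot":[0,0,0],"jaw":0.03},{"translation":[0,0,0],"rot":[0,0,0],"jaw":0.03}]' 25
python3 -c "
from h import *
st();plan((.4622,-.2334,.235),-104)"
```

```text
clock: 12.32
position: [0.4707, 0.2262, 0.0913]
ee_rot: [-3.107, 0.466, -0.002]
force: [-1.0, -3.6, 10.0]
width: 0.502
12.32 [0.4707 0.2262 0.0913] [[0.956, -0.293, 0.001], [-0.293, -0.956, -0.0], [0.001, -0.0, -1.0]] [-1.  -3.6 10. ] 0.0461
shift tool mm [ 126.9  441.8 -143.6] jaw angle -107.06 tilt 0.07 turn z deg -3.06
```

```bash

python3 -m creep '[{"translation":[0,0,-0.02],"rot":[0,0,0],"jaw":0.03},{"translation":[0,0,-0.035],"rot":[0,0,0],"jaw":0.03},{"translation":[0,0,-0.04],"rot":[0,0,0],"jaw":0.03},{"translation":[0,0,-0.04],"rot":[0,0,0],"jaw":0.03},{"translation":[0.0055,0.02,-0.01],"rot":[0,0,0],"jaw":0.03},{"translation":[0.011,0.0385,0],"rot":[0,0,0],"jaw":0.03},{"translation":[0.011,0.0385,0],"rot":[0,0,0],"jaw":0.03},{"translation":[0.011,0.0385,0],"rot":[0,0,0],"jaw":0.03},{"translation":[0.011,0.0385,0],"rot":[0,0,0],"jaw":0.03},{"translation":[0.011,0.0385,0],"rot":[0,0,0],"jaw":0.03},{"translation":[0.011,0.0385,0],"rot":[0,0,0],"jaw":0.03},{"translation":[0.011,0.0385,0],"rot":[0,0,0],"jaw":0.03}]' 25
python3 -m creep '[{"translation":[0.011,0.0385,0],"rot":[0,0,0],"jaw":0.03},{"translation":[0.011,0.0385,0],"rot":[0,0,0],"jaw":0.03},{"translation":[0.011,0.0385,0],"rot":[0,0,0],"jaw":0.03},{"translation":[0.011,0.0385,0],"rot":[0,0,0],"jaw":0.03},{"translation":[0,0,0],"rot":[0,0,-3],"jaw":0.03},{"translation":[0,0,0],"rot":[0,0,0],"jaw":0.03},{"translation":[0,0,0],"rot":[0,0,0],"jaw":0.03}]' 25
python3 -c "
from h import *
st();plan((.4622,-.2334,.081));save('wrist','p2.png')"
```

```text
clock: 13.32
position: [0.4635, -0.0762, 0.2356]
ee_rot: [-3.107, 0.465, -0.0]
force: [1.2, 0.1, -2.1]
width: 0.503
clock: 13.9
position: [0.4609, -0.2342, 0.2351]
ee_rot: [-3.117, 0.386, 0.001]
force: [-0.6, 0.2, -2.6]
width: 0.504
13.9 [ 0.4609 -0.2342  0.2351] [[0.97, -0.244, -0.001], [-0.244, -0.97, 0.001], [-0.001, -0.001, -1.0]] [-0.6  0.2 -2.6] 0.0463
shift tool mm [  1.2  -0.9 154.1] jaw angle -104.12 tilt 0.06 turn z deg None
```

View pics/p2.png

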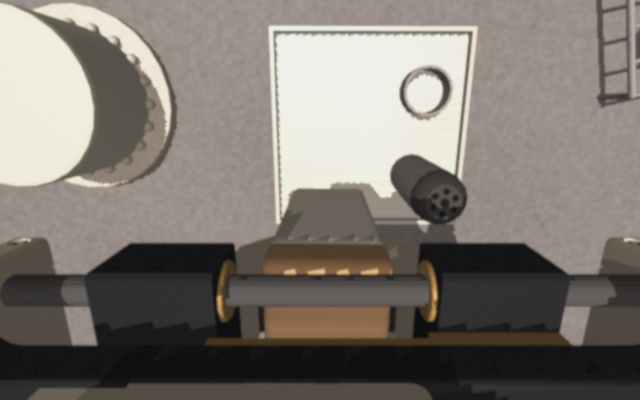

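```bash

python3 -m creep '[{"translation":[0.001,-0.001,0.02],"rot":[0,0,0],"jaw":0.03},{"translation":[0,0,0.035],"rot":[0,0,0],"jaw":0.03},{"translation":[0,0,0.04],"rot":[0,0,0],"jaw":0.03},{"translation":[0,0,0.035],"rot":[0,0,0],"jaw":0.03},{"translation":[0,0,0.018],"rot":[0,0,0],"jaw":0.03},{"translation":[0,0,0.004],"rot":[0,0,0],"jaw":0.03},{"translation":[0,0,0.002],"rot":[0,0,0],"jaw":0.03},{"translation":[0,0,0],"rot":[0,0,0],"jaw":0.03}]' 25
python3 -c "
from h import *
st()"
```

```text
clock: 14.62
position: [0.4634, -0.2333, 0.0822]
ee_rot: [3.118, -0.383, 0.002]
force: [0.3, -0.4, -1.8]
width: 0.497
14.62 [ 0.4634 -0.2333  0.0822] [[0.97, -0.242, 0.001], [-0.242, -0.97, -0.0], [0.001, -0.0, -1.0]] [ 0.3 -0.4 -1.8] 0.0456
```

```bash

python3 -m creep '[{"translation":[0,0,0.001],"rot":[0,0,0],"jaw":0.03},{"translation":[0,0,0.0005],"rot":[0,0,0],"jaw":0.03},{"translation":[0,0,0],"rot":[0,0,0],"jaw":0.03}]' 25
python3 -c "
from h import *
st()"
python3 -m creep '[{"translation":[0,0,0],"rot":[0,0,0],"jaw":0.055},{"translation":[0,0,0],"rot":[0,0,0],"jaw":0.065},{"translation":[0,0,0],"rot":[0,0,0],"jaw":0.065}]' 25
python3 -c "
from h import *
st(); plan((.505,.3695,.225),-102.8)"
```

```text
clock: 14.87
position: [0.4632, -0.2341, 0.081]
ee_rot: [3.118, -0.384, 0.003]
force: [0.5, -0.1, -2.5]
width: 0.496
14.87 [ 0.4632 -0.2341  0.081 ] [[0.97, -0.243, 0.002], [-0.243, -0.97, -0.001], [0.002, 0.0, -1.0]] [ 0.5 -0.1 -2.5] 0.0455
clock: 15.12
position: [0.4628, -0.2341, 0.0804]
ee_rot: [3.118, -0.384, 0.002]
force: [-0.0, -0.7, -0.3]
width: 0.668
15.12 [ 0.4628 -0.2341  0.0804] [[0.97, -0.243, 0.001], [-0.243, -0.97, -0.0], [0.001, 0.0, -1.0]] [-0.  -0.7 -0.3] 0.0613
shift tool mm [-105.4 -595.7 -144.8] jaw angle -104.05 tilt 0.06 turn z deg -1.25
```

```bash

python3 -m creep '[{"translation":[0,0,-0.02],"rot":[0,0,0],"jaw":0.07},{"translation":[0,0,-0.035],"rot":[0,0,0],"jaw":0.07},{"translation":[0,0,-0.04],"rot":[0,0,0],"jaw":0.07},{"translation":[0,0,-0.04],"rot":[0,0,0],"jaw":0.08},{"translation":[-0.0033,-0.019,-0.01],"rot":[0,0,0],"jaw":0.08},{"translation":[-0.0068,-0.0385,0],"rot":[0,0,0],"jaw":0.08},{"translation":[-0.0068,-0.0385,0],"rot":[0,0,0],"jaw":0.08},{"translation":[-0.0068,-0.0385,0],"rot":[0,0,0],"jaw":0.08},{"translation":[-0.0068,-0.0385,0],"rot":[0,0,0],"jaw":0.08},{"translation":[-0.0068,-0.0385,0],"rot":[0,0,0],"jaw":0.08},{"translation":[-0.0068,-0.0385,0],"rot":[0,0,0],"jaw":0.08},{"translation":[-0.0068,-0.0385,0],"rot":[0,0,0],"jaw":0.08}]' 25
python3 -m creep '[{"translation":[-0.0068,-0.0385,0],"rot":[0,0,0],"jaw":0.08},{"translation":[-0.0068,-0.0385,0],"rot":[0,0,0],"jaw":0.08},{"translation":[-0.0068,-0.0385,0],"rot":[0,0,0],"jaw":0.08},{"translation":[-0.0068,-0.0385,0],"rot":[0,0,0],"jaw":0.08},{"translation":[-0.0068,-0.0385,0],"rot":[0,0,0],"jaw":0.08},{"translation":[-0.0068,-0.0385,0],"rot":[0,0,0],"jaw":0.08},{"translation":[-0.0068,-0.0385,0],"rot":[0,0,0],"jaw":0.08},{"translation":[-0.0068,-0.0385,0],"rot":[0,0,0],"jaw":0.08},{"translation":[0,0,0],"rot":[0,0,0],"jaw":0.08},{"translation":[0,0,0],"rot":[0,0,0],"jaw":0.08}]' 25
python3 -c "
from h import *
st();plan((.505,.3695,.16),-104);save('wrist','g4.png')
"
```

```text
clock: 16.12
position: [0.4828, 0.0602, 0.2253]
ee_rot: [-3.118, 0.384, -0.001]
force: [0.9, -0.4, -0.2]
width: 0.873
clock: 16.95
position: [0.5038, 0.3732, 0.2244]
ee_rot: [-3.118, 0.377, 0.002]
force: [0.8, -2.1, -0.3]
width: 0.871
16.95 [0.5038 0.3732 0.2244] [[0.971, -0.239, -0.001], [-0.239, -0.971, 0.001], [-0.001, -0.001, -1.0]] [ 0.8 -2.1 -0.3] 0.0799
shift tool mm [ 2.1  3.4 64.4] jaw angle -103.8 tilt 0.07 turn z deg 0.2
```

View pics/g4.png

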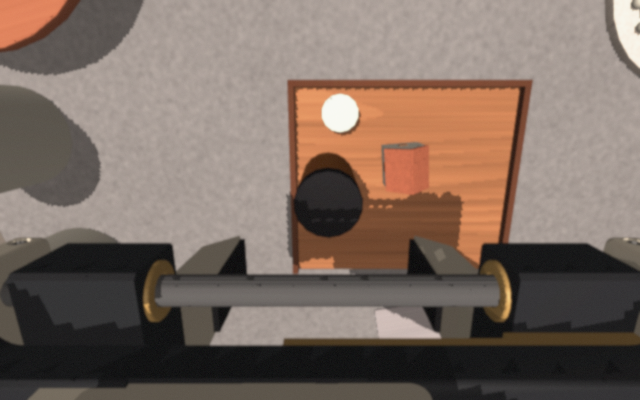

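```bash
python3 - <<'E'
from h import *
c=optics.camera_info('wrist')
im=cv2.imread('pics/g4.png').max(2)
print(''.join('#' if v<60 else '.' for v in im[190,285:375]));print(''.join('#' if v<60 else '.' for v in im[160:250,328]))
print(onplane(c,(328.5,201.5),.123), onplane(c,(339.5,113),.043))
cv2.imwrite('pics/g4z.png',cv2.resize(cv2.imread('pics/g4.png')[140:250,270:450],None,fx=4,fy=4,interpolation=cv2.INTER_CUBIC))
E
```

```text
............##############################################################................
.......######################################################################.............
[0.50946755 0.36888033 0.123     ] [0.56635266 0.3439308  0.043     ]
```

View pics/g4z.png

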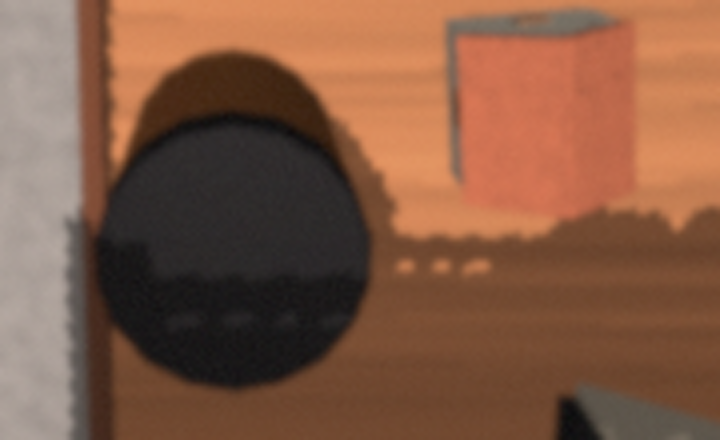

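```bash

python3 -m creep '[{"translation":[0.002,0.001,0.02],"rot":[0,0,0],"jaw":0.08},{"translation":[0,0,0.03],"rot":[0,0,0],"jaw":0.08},{"translation":[0,0,0.014],"rot":[0,0,0],"jaw":0.08},{"translation":[0,0,0],"rot":[0,0,0],"jaw":0.08},{"translation":[0,0,0],"rot":[0,0,0],"jaw":0.08}]' 25
python3 -c "
from h import *
st();plan((.506,.369,.09),-104);save('wrist','g5.png')
"
```

```text
clock: 17.42
position: [0.507, 0.3671, 0.1608]
ee_rot: [3.116, -0.387, -0.001]
force: [0.2, 0.6, 1.1]
width: 0.869
17.42 [0.507  0.3671 0.1608] [[0.97, -0.244, -0.001], [-0.244, -0.97, -0.002], [-0.0, 0.002, -1.0]] [0.2 0.6 1.1] 0.0797
shift tool mm [-1.4 -1.7 70.8] jaw angle -104.15 tilt 0.09 turn z deg -0.15
```

View pics/g5.png

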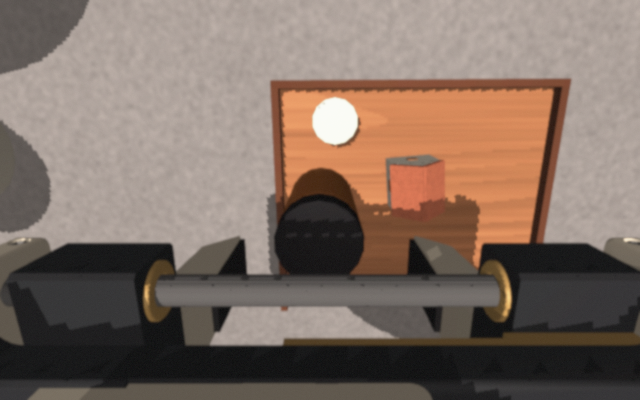

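```bash

python3 -m creep '[{"translation":[-0.001,-0.0037,0.02],"rot":[0,0,0],"jaw":0.08},{"translation":[0,0,0.03],"rot":[0,0,0],"jaw":0.08},{"translation":[0,0,0.02],"rot":[0,0,0],"jaw":0.08},{"translation":[0,0,0],"rot":[0,0,0],"jaw":0.065},{"translation":[0,0,0],"rot":[0,0,0],"jaw":0.065}]' 25
python3 -c "
from h import *
st();save('wrist','g6.png',(150,100,500,300),2)"
python3 -m creep '[{"translation":[0,0,0],"rot":[0,0,0],"jaw":0.059},{"translation":[0,0,0],"rot":[0,0,0],"jaw":0.055}]' 25
python3 -m creep '[{"translation":[0,0,0],"rot":[0,0,0],"jaw":0.04},{"translation":[0,0,0],"rot":[0,0,0],"jaw":0.04},{"translation":[0,0,0],"rot":[0,0,0],"jaw":0.04},{"translation":[0,0,0],"rot":[0,0,0],"jaw":0.04}]' 25
python3 -c "
from h import *
st();plan((.5496,-.2552,.235))"
```

```text
clock: 17.88
position: [0.507, 0.3725, 0.0918]
ee_rot: [3.118, -0.385, 0.0]
force: [0.2, -0.4, 0.7]
width: 0.773
17.88 [0.507  0.3725 0.0918] [[0.97, -0.243, 0.0], [-0.243, -0.97, -0.0], [0.0, 0.0, -1.0]] [ 0.2 -0.4  0.7] 0.0709
clock: 18.1
position: [0.5076, 0.3735, 0.093]
ee_rot: [-3.116, 0.384, -0.004]
force: [-0.2, -0.3, -0.2]
width: 0.626
clock: 18.43
position: [0.5073, 0.3727, 0.0923]
ee_rot: [-3.117, 0.384, -0.002]
force: [0.3, -2.9, 7.1]
width: 0.562
18.43 [0.5073 0.3727 0.0923] [[0.97, -0.243, 0.002], [-0.243, -0.97, 0.001], [0.001, -0.001, -1.0]] [ 0.3 -2.9  7.1] 0.0516
shift tool mm [ 193.8  598.7 -143. ] jaw angle -104.06 tilt 0.1 turn z deg None
```

View pics/g6.png

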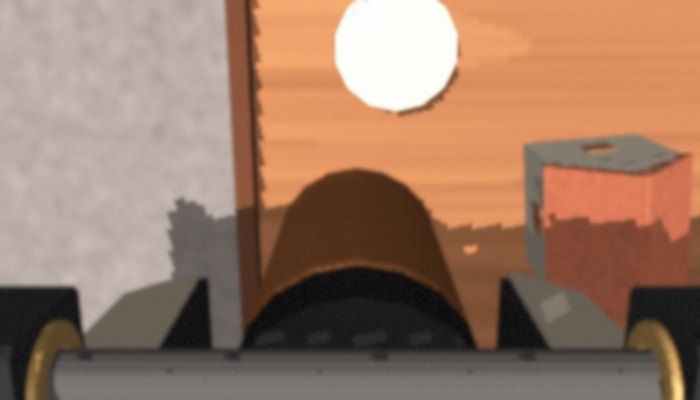

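```bash

python3 -m creep '[{"translation":[0,0,-0.02],"rot":[0,0,0],"jaw":0.03},{"translation":[0,0,-0.035],"rot":[0,0,0],"jaw":0.03},{"translation":[0,0,-0.04],"rot":[0,0,0],"jaw":0.03},{"translation":[0,0,-0.04],"rot":[0,0,0],"jaw":0.03},{"translation":[0.006,0.02,-0.01],"rot":[0,0,0],"jaw":0.03},{"translation":[0.0125,0.0385,0],"rot":[0,0,0],"jaw":0.03},{"translation":[0.0125,0.0385,0],"rot":[0,0,0],"jaw":0.03},{"translation":[0.0125,0.0385,0],"rot":[0,0,0],"jaw":0.03},{"translation":[0.0125,0.0385,0],"rot":[0,0,0],"jaw":0.03},{"translation":[0.0125,0.0385,0],"rot":[0,0,0],"jaw":0.03},{"translation":[0.0125,0.0385,0],"rot":[0,0,0],"jaw":0.03},{"translation":[0.0125,0.0385,0],"rot":[0,0,0],"jaw":0.03}]' 25
python3 -m creep '[{"translation":[0.0125,0.0385,0],"rot":[0,0,0],"jaw":0.03},{"translation":[0.0125,0.0385,0],"rot":[0,0,0],"jaw":0.03},{"translation":[0.0125,0.0385,0],"rot":[0,0,0],"jaw":0.03},{"translation":[0.0125,0.0385,0],"rot":[0,0,0],"jaw":0.03},{"translation":[0.0125,0.0385,0],"rot":[0,0,0],"jaw":0.03},{"translation":[0.0125,0.0385,0],"rot":[0,0,0],"jaw":0.03},{"translation":[0.0125,0.0385,0],"rot":[0,0,0],"jaw":0.03},{"translation":[0.006,0.02,0],"rot":[0,0,0],"jaw":0.03},{"translation":[0,0,0],"rot":[0,0,0],"jaw":0.03},{"translation":[0,0,0],"rot":[0,0,0],"jaw":0.03}]' 25
python3 -c "
from h import *
st();plan((.5496,-.2552,.083));save('wrist','p3.png')"
```

```text
clock: 19.43
position: [0.5265, 0.0673, 0.2361]
ee_rot: [3.118, -0.383, -0.0]
force: [1.0, -0.4, -4.0]
width: 0.564
clock: 20.27
position: [0.5468, -0.2359, 0.2355]
ee_rot: [3.117, -0.389, -0.001]
force: [-0.2, 1.5, -3.9]
width: 0.564
20.27 [ 0.5468 -0.2359  0.2355] [[0.969, -0.246, -0.001], [-0.246, -0.969, 0.0], [-0.001, 0.0, -1.0]] [-0.2  1.5 -3.9] 0.0518
shift tool mm [  7.6  18.  152.5] jaw angle -104.23 tilt 0.05 turn z deg None
```

View pics/p3.png

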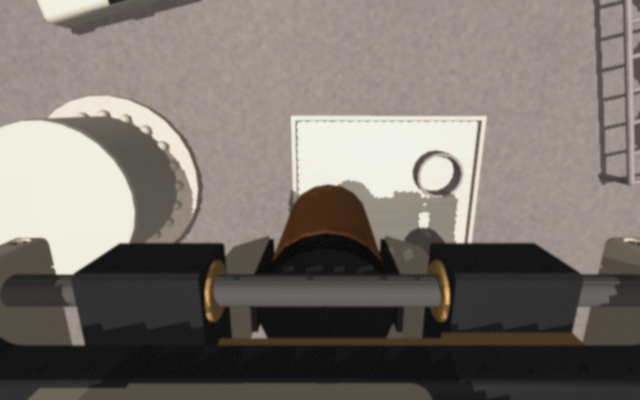

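```bash

python3 -m creep '[{"translation":[0.0075,0.018,0.015],"rot":[0,0,0],"jaw":0.03},{"translation":[0,0,0.035],"rot":[0,0,0],"jaw":0.03},{"translation":[0,0,0.04],"rot":[0,0,0],"jaw":0.03},{"translation":[0,0,0.035],"rot":[0,0,0],"jaw":0.03},{"translation":[0,0,0.018],"rot":[0,0,0],"jaw":0.03},{"translation":[0,0,0.007],"rot":[0,0,0],"jaw":0.03},{"translation":[0,0,0.002],"rot":[0,0,0],"jaw":0.03},{"translation":[0,0,0],"rot":[0,0,0],"jaw":0.03},{"translation":[0,0,0],"rot":[0,0,0],"jaw":0.03}]' 25
python3 -c "
from h import *
st();plan((.5496,-.2552,.0815))"
```

```text
clock: 21.07
position: [0.5518, -0.2535, 0.0857]
ee_rot: [3.118, -0.383, 0.004]
force: [0.5, 0.8, -2.9]
width: 0.564
21.07 [ 0.5518 -0.2535  0.0857] [[0.97, -0.242, 0.003], [-0.242, -0.97, -0.001], [0.003, 0.0, -1.0]] [ 0.5  0.8 -2.9] 0.0518
shift tool mm [-1.7  2.2  4.2] jaw angle -103.99 tilt 0.16 turn z deg None
```

```bash

python3 -m creep '[{"translation":[-0.001,0.002,0.003],"rot":[0,0,0],"jaw":0.03},{"translation":[0,0,0.001],"rot":[0,0,0],"jaw":0.03},{"translation":[0,0,0],"rot":[0,0,0],"jaw":0.03},{"translation":[0,0,0],"rot":[0,0,0],"jaw":0.03}]' 25
python3 -c "
from h import *
st()"
```

```text
clock: 21.4
position: [0.5497, -0.2562, 0.0812]
ee_rot: [3.117, -0.385, 0.004]
force: [-0.2, -1.8, 4.9]
width: 0.558
21.4 [ 0.5497 -0.2562  0.0812] [[0.97, -0.243, 0.002], [-0.243, -0.97, -0.001], [0.002, 0.001, -1.0]] [-0.2 -1.8  4.9] 0.0513
```

```bash

python3 -m creep '[{"translation":[0,0,0],"rot":[0,0,0],"jaw":0.06},{"translation":[0,0,0],"rot":[0,0,0],"jaw":0.072},{"translation":[0,0,0],"rot":[0,0,0],"jaw":0.072},{"translation":[0,0,0],"rot":[0,0,0],"jaw":0.072},{"translation":[0,0,-0.02],"rot":[0,0,0],"jaw":0.072},{"translation":[0,0,-0.035],"rot":[0,0,0],"jaw":0.08},{"translation":[0,0,-0.04],"rot":[0,0,0],"jaw":0.08},{"translation":[0,0,-0.04],"rot":[0,0,0],"jaw":0.08},{"translation":[0,0,-0.01],"rot":[0,0,0],"jaw":0.08}]' 25
python3 -c "
from h import *
st();plan((.5025,.2955,.225),171.2);print(arm.observe()['joints'].round(2));save('top','t3.png',(370,170,500,290),5)"
```

```text
clock: 22.15
position: [0.5515, -0.2562, 0.2315]
ee_rot: [3.116, -0.384, 0.013]
force: [1.0, -0.9, 1.1]
width: 0.867
22.15 [ 0.5515 -0.2562  0.2315] [[0.97, -0.243, 0.008], [-0.243, -0.97, -0.003], [0.009, 0.001, -1.0]] [ 1.  -0.9  1.1] 0.0796
shift tool mm [-181.4 -523.3    4.5] jaw angle -104.04 tilt 0.5 turn z deg 84.76
[ 0.35  0.41 -0.01  1.64  0.    1.09 -1.47]
```

View pics/t3.png

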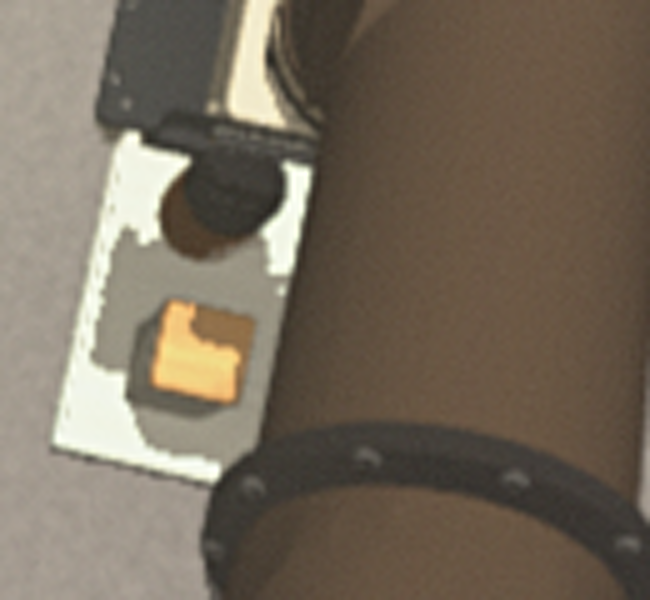

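```bash

python3 -m creep '[{"translation":[-0.007,-0.02,0],"rot":[0,0,0],"jaw":0.07},{"translation":[-0.0134,-0.0387,0],"rot":[0,0,0],"jaw":0.07},{"translation":[-0.0134,-0.0387,0],"rot":[0,0,0],"jaw":0.07},{"translation":[-0.0134,-0.0387,0],"rot":[0,0,0],"jaw":0.07},{"translation":[-0.0134,-0.0387,0],"rot":[0,0,0],"jaw":0.07},{"translation":[-0.0134,-0.0387,0],"rot":[0,0,0],"jaw":0.07},{"translation":[-0.0134,-0.0387,0],"rot":[0,0,0],"jaw":0.07},{"translation":[-0.0134,-0.0387,0],"rot":[0,0,0],"jaw":0.07},{"translation":[-0.0134,-0.0387,0],"rot":[0,0,0],"jaw":0.07},{"translation":[-0.0134,-0.0387,0],"rot":[0,0,0],"jaw":0.07},{"translation":[-0.0134,-0.0387,0],"rot":[0,0,0],"jaw":0.07},{"translation":[-0.0134,-0.0387,0],"rot":[0,0,0],"jaw":0.07}]' 25
python3 -m creep '[{"translation":[-0.0134,-0.0387,0],"rot":[0,0,-7],"jaw":0.07},{"translation":[0,0,0],"rot":[0,0,-7],"jaw":0.07},{"translation":[0,0,0],"rot":[0,0,-7],"jaw":0.07},{"translation":[0,0,0],"rot":[0,0,-7],"jaw":0.07},{"translation":[0,0,0],"rot":[0,0,-7],"jaw":0.07},{"translation":[0,0,0],"rot":[0,0,-7],"jaw":0.07},{"translation":[0,0,0],"rot":[0,0,-7],"jaw":0.07},{"translation":[0,0,0],"rot":[0,0,-7],"jaw":0.07},{"translation":[0,0,0],"rot":[0,0,-7],"jaw":0.07},{"translation":[0,0,0],"rot":[0,0,-7],"jaw":0.07},{"translation":[0,0,0],"rot":[0,0,-7],"jaw":0.07},{"translation":[0,0,0],"rot":[0,0,-7],"jaw":0.07}]' 25
python3 -m creep '[{"translation":[0,0,0],"rot":[0,0,-7],"jaw":0.07},{"translation":[0,0,0],"rot":[0,0,-4.2],"jaw":0.07},{"translation":[0,0,0],"rot":[0,0,0],"jaw":0.07},{"translation":[0,0,0],"rot":[0,0,0],"jaw":0.07}]' 25
python3 -c "
from h import *
st();plan((.5025,.2955,.15),171.2);save('wrist','h1.png')"
```

```text
clock: 23.2
position: [0.5064, 0.2164, 0.2243]
ee_rot: [3.118, -0.384, -0.001]
force: [0.1, -0.1, 0.1]
width: 0.762
clock: 24.2
position: [0.5033, 0.2552, 0.224]
ee_rot: [-2.568, -1.809, 0.002]
force: [0.1, -0.5, -0.4]
width: 0.759
clock: 24.53
position: [0.5034, 0.2551, 0.2242]
ee_rot: [-2.388, -2.04, 0.001]
force: [0.9, -0.6, 0.2]
width: 0.762
24.53 [0.5034 0.2551 0.2242] [[0.156, 0.988, -0.001], [0.988, -0.156, -0.0], [-0.0, -0.001, -1.0]] [ 0.9 -0.6  0.2] 0.0699
shift tool mm [39.7 -7.2 74.2] jaw angle -8.99 tilt 0.06 turn z deg -0.19
```

View pics/h1.png

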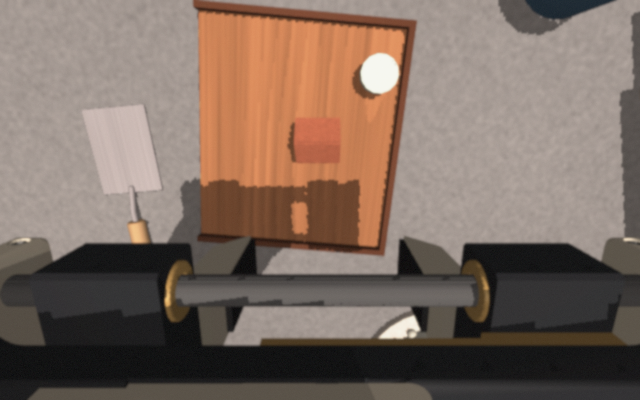

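```bash
python3 - <<'E'
import cv2
a=cv2.imread('pics/h1.png');cv2.imwrite('pics/h1z.png',cv2.resize(a[105:175,275:365],None,fx=8,fy=8,interpolation=cv2.INTER_CUBIC))
E
```

```text
(no output)
```

View pics/h1z.png

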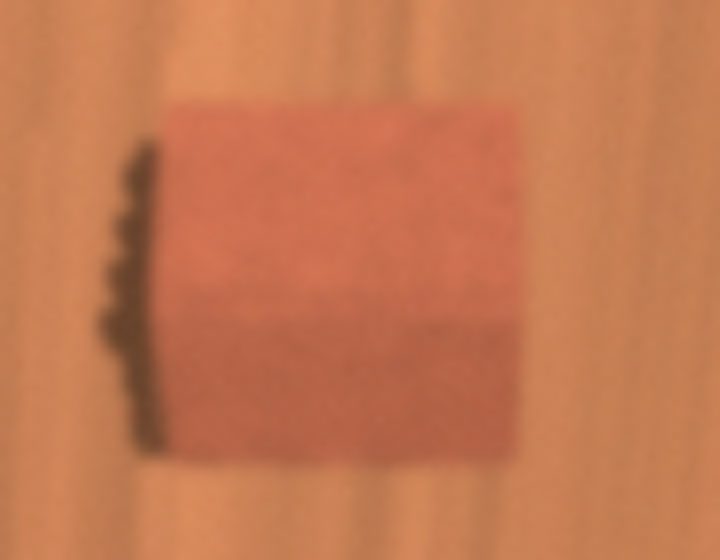

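```bash
python3 -c "
from h import *
c=optics.camera_info('wrist');print(onplane(c,(317.5,144.4),.067),onplane(c,(317.5,118),.049),onplane(c,(317.5,162.5),.049))"
python3 -m creep '[{"translation":[0.02,-0.004,0.02],"rot":[0,0,0],"jaw":0.07},{"translation":[0.02,-0.004,0.025],"rot":[0,0,0],"jaw":0.07},{"translation":[0,0,0.035],"rot":[0,0,0],"jaw":0.07},{"translation":[0,0,0.014],"rot":[0,0,0],"jaw":0.07},{"translation":[0,0,0],"rot":[0,0,0],"jaw":0.07},{"translation":[0,0,0],"rot":[0,0,0],"jaw":0.07}]' 25
python3 -c "
from h import *
st();plan((.5025,.2955,.036),171.2);save('wrist','h2.png')"
```

```text
[0.50273344 0.2961649  0.067     ] [0.50581803 0.31737967 0.049     ] [0.49925207 0.27796172 0.049     ]
clock: 25.08
position: [0.5015, 0.2959, 0.1305]
ee_rot: [-2.387, -2.042, 0.003]
force: [-0.4, 0.2, 0.5]
width: 0.761
25.08 [0.5015 0.2959 0.1305] [[0.155, 0.988, -0.001], [0.988, -0.155, -0.001], [-0.001, -0.001, -1.0]] [-0.4  0.2  0.5] 0.0699
shift tool mm [-0.2  1.1 94.5] jaw angle -8.91 tilt 0.1 turn z deg -0.11
```

View pics/h2.png

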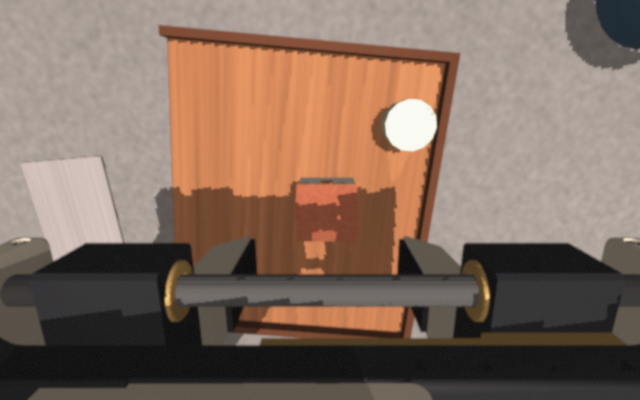

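```bash

python3 -m creep '[{"translation":[0,0,0.025],"rot":[0,0,0],"jaw":0.07},{"translation":[0,0,0.035],"rot":[0,0,0],"jaw":0.07},{"translation":[0,0,0.025],"rot":[0,0,0],"jaw":0.07},{"translation":[0,0,0.0095],"rot":[0,0,0],"jaw":0.07},{"translation":[0,0,0],"rot":[0,0,0],"jaw":0.05},{"translation":[0,0,0],"rot":[0,0,0],"jaw":0.03},{"translation":[0,0,0],"rot":[0,0,0],"jaw":0.03},{"translation":[0,0,0],"rot":[0,0,0],"jaw":0.03},{"translation":[0,0,0],"rot":[0,0,0],"jaw":0.03},{"translation":[0,0,0],"rot":[0,0,0],"jaw":0.03},{"translation":[0,0,0],"rot":[0,0,0],"jaw":0.03}]' 15
python3 -c "
from h import *
st();plan((.5945,.0,.2),171.2)"
```

```text
clock: 26.05
position: [0.5026, 0.2966, 0.0378]
ee_rot: [2.386, 2.043, 0.003]
force: [-1.9, -1.3, 8.7]
width: 0.437
26.05 [0.5026 0.2966 0.0378] [[0.154, 0.988, 0.002], [0.988, -0.154, 0.001], [0.001, 0.002, -1.0]] [-1.9 -1.3  8.7] 0.0401
shift tool mm [-278.7  136.7 -162.3] jaw angle -8.85 tilt 0.12 turn z deg -0.05
```

```bash

python3 -m creep '[{"translation":[0,0,-0.02],"rot":[0,0,0],"jaw":0.03},{"translation":[0,0,-0.035],"rot":[0,0,0],"jaw":0.03},{"translation":[0,0,-0.04],"rot":[0,0,0],"jaw":0.03},{"translation":[0,0,-0.04],"rot":[0,0,0],"jaw":0.03},{"translation":[-0.016,0.006,-0.037],"rot":[0,0,0],"jaw":0.03},{"translation":[-0.036,0.0145,-0.014],"rot":[0,0,0],"jaw":0.03},{"translation":[-0.038,0.0145,-0.008],"rot":[0,0,0],"jaw":0.03},{"translation":[-0.038,0.0145,0],"rot":[0,0,0],"jaw":0.03},{"translation":[-0.038,0.0145,0],"rot":[0,0,0],"jaw":0.03},{"translation":[-0.038,0.0145,0],"rot":[0,0,0],"jaw":0.03},{"translation":[-0.038,0.0145,0],"rot":[0,0,0],"jaw":0.03},{"translation":[-0.038,0.0145,0],"rot":[0,0,0],"jaw":0.03}]' 15
python3 -m creep '[{"translation":[-0.038,0.0145,0],"rot":[0,0,0],"jaw":0.03},{"translation":[-0.038,0.0145,0],"rot":[0,0,0],"jaw":0.03},{"translation":[-0.02,0.0,0],"rot":[0,0,0],"jaw":0.03},{"translation":[0,0,0],"rot":[0,0,0],"jaw":0.03},{"translation":[0,0,0],"rot":[0,0,0],"jaw":0.03},{"translation":[0,0,0],"rot":[0,0,0],"jaw":0.03}]' 15
python3 -c "
from h import *
import pickle
st();plan((.5945,.0,.2),171.2);
pickle.dump(optics.camera_info('wrist'),open('c1.pkl','wb'));save('wrist','c1.png')"
```

```text
clock: 27.05
position: [0.5651, 0.0008, 0.2311]
ee_rot: [2.385, 2.043, 0.001]
force: [0.8, 0.8, -1.0]
width: 0.435
clock: 27.55
position: [0.5789, -0.0953, 0.2308]
ee_rot: [-2.385, -2.045, -0.001]
force: [0.2, -0.3, -1.3]
width: 0.438
27.55 [ 0.5789 -0.0953  0.2308] [[0.153, 0.988, 0.0], [0.988, -0.153, 0.001], [0.001, 0.0, -1.0]] [ 0.2 -0.3 -1.3] 0.0402
shift tool mm [96.5  0.8 30.8] jaw angle -8.79 tilt 0.05 turn z deg 0.01
```

View pics/c1.png

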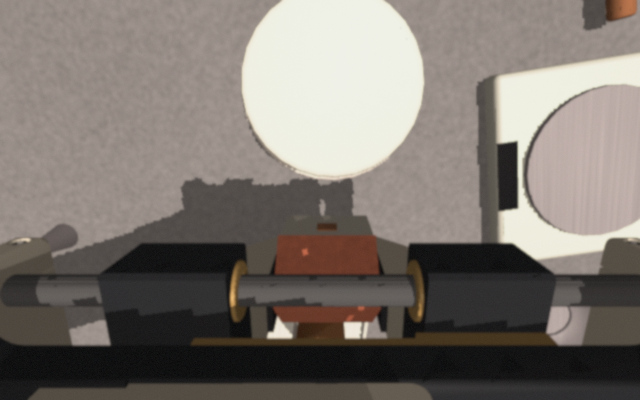

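```bash
python3 - <<'E'
from h import *
import pickle
def run(img,c,win,thr,z=.102):
    im=cv2.imread('pics/'+img).min(2);m=np.zeros_like(im);x0,y0,x1,y1=win;m[y0:y1,x0:x1]=(im[y0:y1,x0:x1]>thr)
    cn=max(cv2.findContours(m,0,1)[0],key=cv2.contourArea)[:,0,:]
    k=(cn[:,0]>x0+2)&(cn[:,0]<x1-3)&(cn[:,1]>y0+2)&(cn[:,1]<y1-3);P=np.array([onplane(c,p,z)[:2] for p in cn[k]])
    r=least_squares(lambda q:np.hypot(*(P-q[:2]).T)-q[2],[.59,0,.07],loss='soft_l1',f_scale=.001)
    print(img,r.x.round(4),k.sum(),np.std(r.fun).round(4))
for t in(185,205):
    run('c1.png',pickle.load(open('c1.pkl','rb')),(225,0,440,185),t)
    run('top0.png',optics.camera_info('top'),(288,160,357,230),t); run('side0.png',optics.camera_info('side'),(262,172,330,245),t)
cv2.imwrite('pics/cz.png',np.hstack([cv2.resize(cv2.imread('pics/top0.png')[160:235,285:360],None,fx=5,fy=5),cv2.resize(cv2.imread('pics/side0.png')[170:245,258:333],None,fx=5,fy=5)]))
E
```

```text
c1.png [ 0.597  -0.0112  0.0672] 441 0.0007
top0.png [ 0.5972 -0.013   0.0678] 212 0.0064
side0.png [ 0.5961 -0.0099  0.0666] 128 0.0008
c1.png [ 0.5972 -0.0106  0.0666] 419 0.0002
top0.png [ 0.5977 -0.01    0.0645] 139 0.0008
side0.png [ 0.5963 -0.0102  0.0659] 127 0.0009
```

View pics/cz.png

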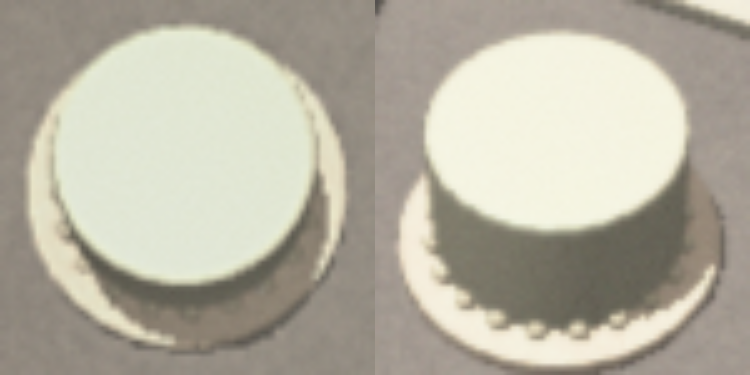

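```bash
python3 -c "
from h import *
plan((.597,-.0105,.14))"
python3 -m creep '[{"translation":[0.027,0.0015,0],"rot":[0,0,0],"jaw":0.03},{"translation":[0.035,0.0015,0.01],"rot":[0,0,0],"jaw":0.03},{"translation":[0.024,0.002,0.03],"rot":[0,0,0],"jaw":0.03},{"translation":[0,0,0.035],"rot":[0,0,0],"jaw":0.03},{"translation":[0,0,0.016],"rot":[0,0,0],"jaw":0.03},{"translation":[0,0,0],"rot":[0,0,0],"jaw":0.03},{"translation":[0,0,0],"rot":[0,0,0],"jaw":0.03}]' 15
python3 -c "
from h import *
st();plan((.597,-.0105,.1255),171.2)"
```

```text
shift tool mm [85.9  5.  90.9] jaw angle -8.72 tilt 0.05 turn z deg None
clock: 28.18
position: [0.5967, -0.0108, 0.1393]
ee_rot: [-2.383, -2.045, 0.001]
force: [-0.6, 1.2, -0.1]
width: 0.433
28.18 [ 0.5967 -0.0108  0.1393] [[0.151, 0.988, -0.001], [0.988, -0.151, 0.0], [0.0, -0.001, -1.0]] [-0.6  1.2 -0.1] 0.0397
shift tool mm [ 0.3  0.2 13.8] jaw angle -8.71 tilt 0.09 turn z deg 0.09
```

```bash

python3 -m creep '[{"translation":[0,0,0.008],"rot":[0,0,0],"jaw":0.03},{"translation":[0,0,0.004],"rot":[0,0,0],"jaw":0.03},{"translation":[0,0,0.001],"rot":[0,0,0],"jaw":0.03},{"translation":[0,0,0],"rot":[0,0,0],"jaw":0.03},{"translation":[0,0,0],"rot":[0,0,0],"jaw":0.03}]' 15
python3 -c "
from h import *
st();save('side','c2.png',(220,120,380,260),4.5)"
```

```text
clock: 28.6
position: [0.5975, -0.0124, 0.127]
ee_rot: [2.386, 2.043, 0.001]
force: [-0.2, -0.3, -1.8]
width: 0.434
28.6 [ 0.5975 -0.0124  0.127 ] [[0.154, 0.988, 0.001], [0.988, -0.154, -0.0], [0.0, 0.001, -1.0]] [-0.2 -0.3 -1.8] 0.0399
```

View pics/c2.png

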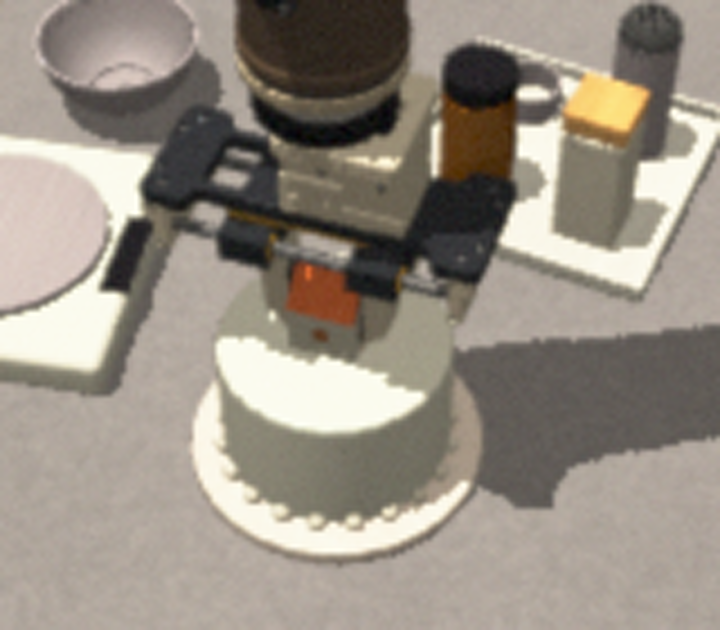

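The house is held just over the middle of the cake, and all three containers stand upright on the tray. Lowering the last bit.

```bash

python3 -m creep '[{"translation":[0.001,0,0.0012],"rot":[0,0,0],"jaw":0.03},{"translation":[0,0,0.0008],"rot":[0,0,0],"jaw":0.03},{"translation":[0,0,0],"rot":[0,0,0],"jaw":0.03}]' 15
python3 -c "
from h import *
st()"
```

```text
clock: 28.9
position: [0.5975, -0.0111, 0.1248]
ee_rot: [2.386, 2.044, 0.001]
force: [-0.8, -0.2, 3.2]
width: 0.432
28.9 [ 0.5975 -0.0111  0.1248] [[0.154, 0.988, 0.001], [0.988, -0.154, 0.0], [0.0, 0.001, -1.0]] [-0.8 -0.2  3.2] 0.0397
```

```bash

python3 -m creep '[{"translation":[0,0,0],"rot":[0,0,0],"jaw":0.045},{"translation":[0,0,0],"rot":[0,0,0],"jaw":0.06},{"translation":[0,0,0],"rot":[0,0,0],"jaw":0.06},{"translation":[0,0,0],"rot":[0,0,0],"jaw":0.06},{"translation":[0,0,-0.015],"rot":[0,0,0],"jaw":0.06},{"translation":[0,0,-0.03],"rot":[0,0,0],"jaw":0.06},{"translation":[0,0,-0.035],"rot":[0,0,0],"jaw":0.06},{"translation":[0,0,-0.03],"rot":[0,0,0],"jaw":0.07},{"translation":[-0.04,0,0],"rot":[0,0,0],"jaw":0.07},{"translation":[-0.04,0,0],"rot":[0,0,0],"jaw":0.07},{"translation":[-0.04,0,0],"rot":[0,0,0],"jaw":0.07}]' 15
python3 -c "
from h import *
import pickle
st();pickle.dump(optics.camera_info('wrist'),open('c3.pkl','wb'));save('wrist','c3.png');save('side','c4.png',(220,120,380,260),4.5)"
```

```text
clock: 29.82
position: [0.579, -0.1306, 0.2353]
ee_rot: [2.383, 2.045, 0.001]
force: [0.5, -0.3, 0.6]
width: 0.756
29.82 [ 0.579  -0.1306  0.2353] [[0.152, 0.988, 0.002], [0.988, -0.152, -0.0], [-0.0, 0.002, -1.0]] [ 0.5 -0.3  0.6] 0.0694
```

View pics/c3.png

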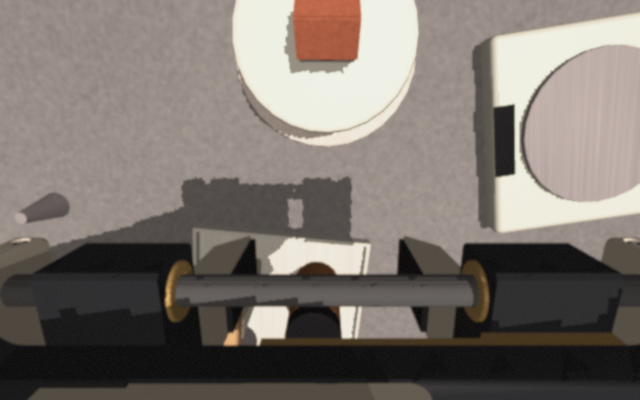

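View pics/c4.png

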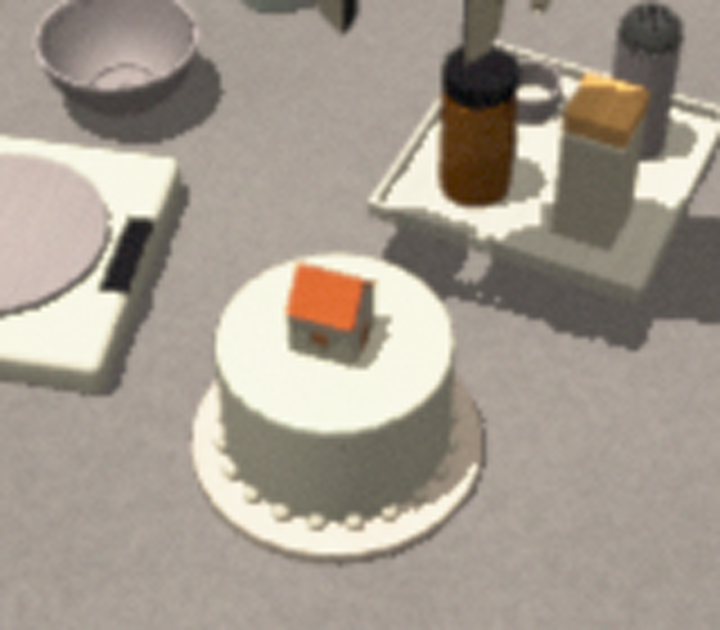

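The house stands upright at the crop's (332,345), against a cake-top centre of about (335,345). Turning back and going to the jar.

```bash

python3 -m creep '[{"translation":[-0.02,0,0],"rot":[0,0,7],"jaw":0.07},{"translation":[0,0,0],"rot":[0,0,7],"jaw":0.07},{"translation":[0,0,0],"rot":[0,0,7],"jaw":0.07},{"translation":[0,0,0],"rot":[0,0,7],"jaw":0.07},{"translation":[0,0,0],"rot":[0,0,7],"jaw":0.07},{"translation":[0,0,0],"rot":[0,0,7],"jaw":0.07},{"translation":[0,0,0],"rot":[0,0,7],"jaw":0.07},{"translation":[0,0,0],"rot":[0,0,7],"jaw":0.07},{"translation":[0,0,0],"rot":[0,0,7],"jaw":0.07},{"translation":[0,0,0],"rot":[0,0,7],"jaw":0.07},{"translation":[0,0,0],"rot":[0,0,7],"jaw":0.07},{"translation":[0,0,0],"rot":[0,0,7],"jaw":0.07}]' 25
python3 -m creep '[{"translation":[0,0,0],"rot":[0,0,7],"jaw":0.08},{"translation":[0,0,0],"rot":[0,0,4.3],"jaw":0.08},{"translation":[0,0,0],"rot":[0,0,0],"jaw":0.08},{"translation":[0,0,0],"rot":[0,0,0],"jaw":0.08}]' 25
python3 -c "
from h import *
st();plan((.5497,-.2562,.15),-104)"
```

```text
clock: 30.92
position: [0.5758, -0.1493, 0.2343]
ee_rot: [-3.14, 0.087, 0.0]
force: [-0.3, -0.2, -0.1]
width: 0.766
clock: 31.25
position: [0.5758, -0.1493, 0.2343]
ee_rot: [3.118, -0.382, -0.0]
force: [-0.7, 0.9, 0.0]
width: 0.867
31.25 [ 0.5758 -0.1493  0.2343] [[0.97, -0.241, -0.0], [-0.241, -0.97, -0.0], [-0.0, 0.0, -1.0]] [-0.7  0.9  0. ] 0.0796
shift tool mm [  0.5 110.   84.3] jaw angle -103.97 tilt 0.02 turn z deg 0.03
```

```bash

python3 -m creep '[{"translation":[0,0.03,0],"rot":[0,0,0],"jaw":0.08},{"translation":[0,0.038,0.005],"rot":[0,0,0],"jaw":0.08},{"translation":[0,0.032,0.02],"rot":[0,0,0],"jaw":0.08},{"translation":[0,0.01,0.03],"rot":[0,0,0],"jaw":0.08},{"translation":[0,0,0.03],"rot":[0,0,0],"jaw":0.08},{"translation":[0,0,0],"rot":[0,0,0],"jaw":0.08},{"translation":[0,0,0],"rot":[0,0,0],"jaw":0.08}]' 25
python3 -c "
from h import *
st();plan((.5497,-.2562,.0812),-104);save('wrist','j1.png')"
```

```text
clock: 31.83
position: [0.5481, -0.2555, 0.1485]
ee_rot: [-3.117, 0.383, 0.005]
force: [0.3, 0.1, 0.9]
width: 0.872
31.83 [ 0.5481 -0.2555  0.1485] [[0.97, -0.242, -0.003], [-0.242, -0.97, 0.002], [-0.003, -0.001, -1.0]] [0.3 0.1 0.9] 0.08
shift tool mm [ 2.   0.3 67.3] jaw angle -104.02 tilt 0.2 turn z deg -0.02
```

View pics/j1.png

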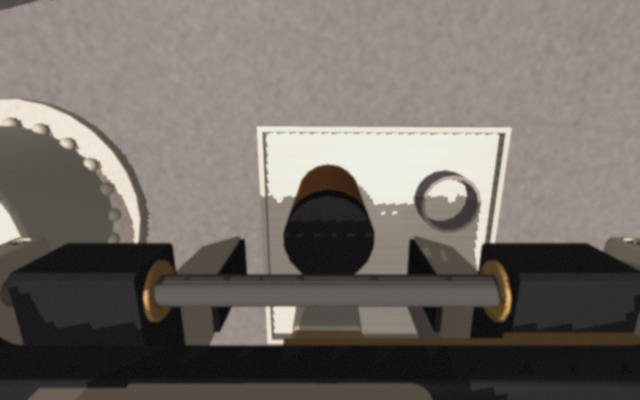

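```bash

python3 -m creep '[{"translation":[0.0015,0,0.02],"rot":[0,0,0],"jaw":0.08},{"translation":[0,0,0.03],"rot":[0,0,0],"jaw":0.08},{"translation":[0,0,0.017],"rot":[0,0,0],"jaw":0.08},{"translation":[0,0,0],"rot":[0,0,0],"jaw":0.06},{"translation":[0,0,0],"rot":[0,0,0],"jaw":0.05},{"translation":[0,0,0],"rot":[0,0,0],"jaw":0.035},{"translation":[0,0,0],"rot":[0,0,0],"jaw":0.035},{"translation":[0,0,0],"rot":[0,0,0],"jaw":0.035},{"translation":[0,0,0],"rot":[0,0,0],"jaw":0.035}]' 25
python3 -c "
from h import *
st();plan((.5073,.3727,.235),-104)"
```

```text
clock: 32.63
position: [0.5516, -0.2571, 0.0842]
ee_rot: [3.117, -0.386, 0.005]
force: [-1.3, -0.0, 7.2]
width: 0.562
32.63 [ 0.5516 -0.2571  0.0842] [[0.97, -0.244, 0.003], [-0.244, -0.97, -0.001], [0.003, 0.0, -1.0]] [-1.3 -0.   7.2] 0.0516
shift tool mm [-196.3 -599.8 -151.6] jaw angle -104.14 tilt 0.18 turn z deg -0.14
```

```bash

python3 -m creep '[{"translation":[0,0,-0.02],"rot":[0,0,0],"jaw":0.03},{"translation":[0,0,-0.035],"rot":[0,0,0],"jaw":0.03},{"translation":[0,0,-0.04],"rot":[0,0,0],"jaw":0.03},{"translation":[0,0,-0.04],"rot":[0,0,0],"jaw":0.03},{"translation":[-0.012,-0.016,-0.03],"rot":[0,0,0],"jaw":0.03},{"translation":[-0.024,-0.032,0],"rot":[0,0,0],"jaw":0.03},{"translation":[-0.024,-0.032,0],"rot":[0,0,0],"jaw":0.03},{"translation":[-0.024,-0.032,0],"rot":[0,0,0],"jaw":0.03},{"translation":[-0.024,-0.032,0],"rot":[0,0,0],"jaw":0.03},{"translation":[-0.024,-0.032,0],"rot":[0,0,0],"jaw":0.03},{"translation":[-0.024,-0.032,0],"rot":[0,0,0],"jaw":0.03},{"translation":[-0.02,-0.032,0],"rot":[0,0,0],"jaw":0.03}]' 25
python3 -c "
from h import *
st();plan((.508,.3725,.235),-104)"
python3 -m creep '[{"translation":[-0.0025,-0.038,0],"rot":[0,0,0],"jaw":0.03},{"translation":[-0.0025,-0.038,0],"rot":[0,0,0],"jaw":0.03},{"translation":[-0.0025,-0.038,0],"rot":[0,0,0],"jaw":0.03},{"translation":[-0.0025,-0.038,0],"rot":[0,0,0],"jaw":0.03},{"translation":[-0.0025,-0.038,0],"rot":[0,0,0],"jaw":0.03},{"translation":[-0.0025,-0.038,0],"rot":[0,0,0],"jaw":0.03},{"translation":[-0.0025,-0.038,0],"rot":[0,0,0],"jaw":0.03},{"translation":[-0.0025,-0.038,0],"rot":[0,0,0],"jaw":0.03},{"translation":[-0.001,-0.02,0],"rot":[0,0,0],"jaw":0.03},{"translation":[0,0,0],"rot":[0,0,0],"jaw":0.03},{"translation":[0,0,0],"rot":[0,0,0],"jaw":0.03}]' 25
python3 -c "
from h import *
st();plan((.508,.3725,.15),-104)"
```

```text
clock: 33.63
position: [0.4363, 0.0206, 0.2476]
ee_rot: [3.117, -0.386, -0.0]
force: [0.5, 0.7, -4.1]
width: 0.562
33.63 [0.4363 0.0206 0.2476] [[0.97, -0.244, -0.0], [-0.244, -0.97, -0.0], [-0.0, 0.0, -1.0]] [ 0.5  0.7 -4.1] 0.0515
shift tool mm [ -16.4 -358.8   12.5] jaw angle -104.14 tilt 0.03 turn z deg -0.14
clock: 34.55
position: [0.4964, 0.3394, 0.2469]
ee_rot: [3.118, -0.383, -0.002]
force: [-0.6, -0.3, -3.6]
width: 0.562
34.55 [0.4964 0.3394 0.2469] [[0.97, -0.242, -0.001], [-0.242, -0.97, -0.001], [-0.001, 0.001, -1.0]] [-0.6 -0.3 -3.6] 0.0516
shift tool mm [  3.4 -35.   96.9] jaw angle -104.0 tilt 0.08 turn z deg 0.0
```

```bash

python3 -m creep '[{"translation":[0.0034,-0.035,0],"rot":[0,0,0],"jaw":0.03},{"translation":[0,0,0.025],"rot":[0,0,0],"jaw":0.03},{"translation":[0,0,0.038],"rot":[0,0,0],"jaw":0.03},{"translation":[0,0,0.034],"rot":[0,0,0],"jaw":0.03},{"translation":[0,0,0],"rot":[0,0,0],"jaw":0.03},{"translation":[0,0,0],"rot":[0,0,0],"jaw":0.03}]' 25
python3 -c "
from h import *
st();plan((.508,.3725,.0945),-104)"
```

```text
clock: 35.05
position: [0.5084, 0.3691, 0.1495]
ee_rot: [3.114, -0.388, -0.004]
force: [0.4, -0.3, -1.9]
width: 0.559
35.05 [0.5084 0.3691 0.1495] [[0.969, -0.246, -0.003], [-0.246, -0.969, -0.004], [-0.002, 0.004, -1.0]] [ 0.4 -0.3 -1.9] 0.0513
shift tool mm [-1.1 -3.4 55. ] jaw angle -104.21 tilt 0.27 turn z deg -0.21
```

```bash

python3 -m creep '[{"translation":[-0.001,-0.002,0.015],"rot":[0,0,0],"jaw":0.03},{"translation":[0,0,0.025],"rot":[0,0,0],"jaw":0.03},{"translation":[0,0,0.01],"rot":[0,0,0],"jaw":0.03},{"translation":[0,0,0],"rot":[0,0,0],"jaw":0.03},{"translation":[0,0,0],"rot":[0,0,0],"jaw":0.03},{"translation":[0,0,0],"rot":[0,0,0],"jaw":0.03}]' 25
python3 -c "
from h import *
st();plan((.508,.3725,.0945),-104);save('wrist','j2.png',(150,100,500,300),2)"
```

```text
clock: 35.55
position: [0.5095, 0.3743, 0.1025]
ee_rot: [-3.116, 0.387, -0.003]
force: [-0.8, 0.6, -3.5]
width: 0.564
35.55 [0.5095 0.3743 0.1025] [[0.97, -0.245, 0.002], [-0.245, -0.97, 0.002], [0.002, -0.002, -1.0]] [-0.8  0.6 -3.5] 0.0518
shift tool mm [-1.1  2.1  8. ] jaw angle -104.16 tilt 0.15 turn z deg -0.16
```

View pics/j2.png

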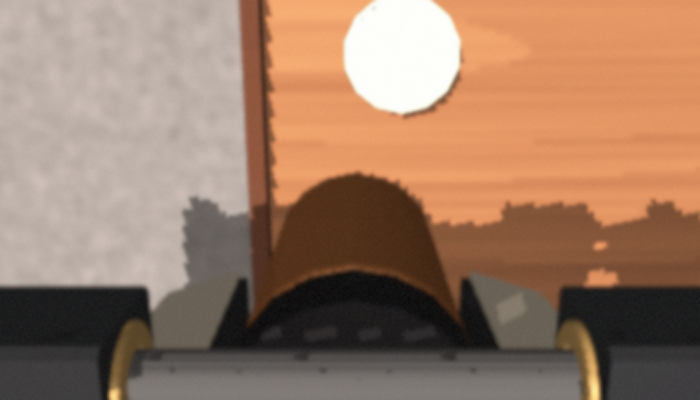

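```bash

python3 -m creep '[{"translation":[-0.001,0.002,0.005],"rot":[0,0,0],"jaw":0.03},{"translation":[0,0,0.002],"rot":[0,0,0],"jaw":0.03},{"translation":[0,0,0],"rot":[0,0,0],"jaw":0.03},{"translation":[0,0,0],"rot":[0,0,0],"jaw":0.03}]' 25
python3 -c "
from h import *
st();plan((.508,.3725,.0945),-104);save('wrist','j3.png',(150,100,500,300),2)"
```

```text
clock: 35.93
position: [0.5074, 0.3722, 0.095]
ee_rot: [-3.117, 0.387, -0.002]
force: [-2.3, -2.6, 9.4]
width: 0.56
35.93 [0.5074 0.3722 0.095 ] [[0.97, -0.244, 0.001], [-0.244, -0.97, 0.001], [0.001, -0.001, -1.0]] [-2.3 -2.6  9.4] 0.0514
shift tool mm [ 0.5 -0.4  0.5] jaw angle -104.14 tilt 0.09 turn z deg -0.14
```

View pics/j3.png

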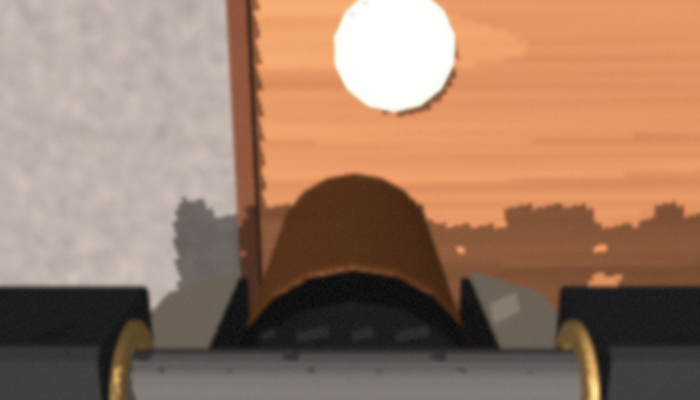

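```bash

python3 -m creep '[{"translation":[0,0,0],"rot":[0,0,0],"jaw":0.06},{"translation":[0,0,0],"rot":[0,0,0],"jaw":0.072},{"translation":[0,0,0],"rot":[0,0,0],"jaw":0.072},{"translation":[0,0,0],"rot":[0,0,0],"jaw":0.072},{"translation":[0,0,-0.02],"rot":[0,0,0],"jaw":0.072},{"translation":[0,0,-0.035],"rot":[0,0,0],"jaw":0.08},{"translation":[0,0,-0.04],"rot":[0,0,0],"jaw":0.08},{"translation":[0,0,-0.04],"rot":[0,0,0],"jaw":0.08},{"translation":[0,0,-0.005],"rot":[0,0,0],"jaw":0.08}]' 25
python3 -c "
from h import *
st();plan((.4628,-.2341,.235),-104);save('side','j4.png',(230,250,400,400),4.5)"
```

```text
clock: 36.73
position: [0.5093, 0.3745, 0.2411]
ee_rot: [-3.11, 0.386, -0.011]
force: [1.1, 1.0, 1.4]
width: 0.873
36.73 [0.5093 0.3745 0.2411] [[0.97, -0.244, 0.008], [-0.244, -0.97, 0.007], [0.006, -0.009, -1.0]] [1.1 1.  1.4] 0.0801
shift tool mm [103.5 601.6   1.4] jaw angle -104.14 tilt 0.62 turn z deg -0.14
```

View pics/j4.png

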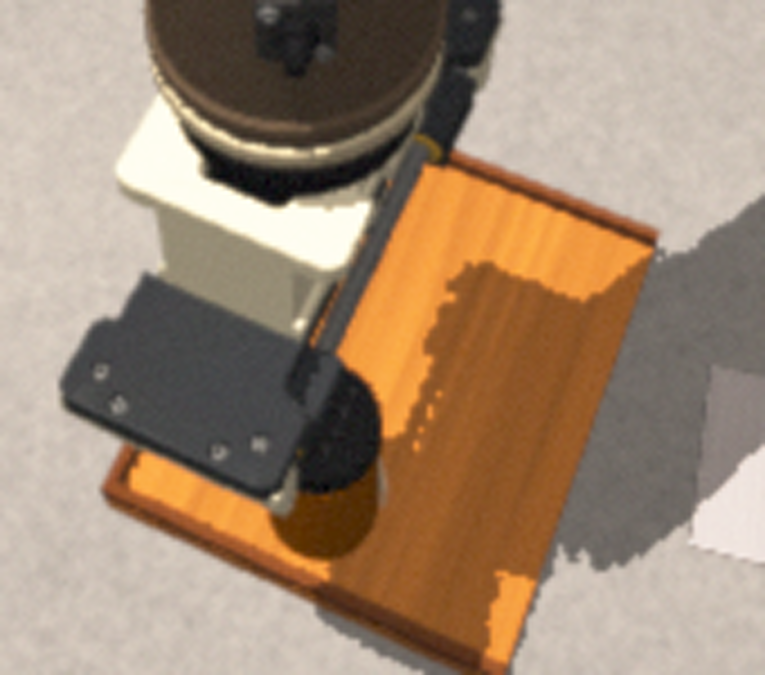

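```bash

python3 -m creep '[{"translation":[0.0035,0.02,0],"rot":[0,0,0],"jaw":0.08},{"translation":[0.0067,0.0388,0],"rot":[0,0,0],"jaw":0.08},{"translation":[0.0067,0.0388,0],"rot":[0,0,0],"jaw":0.08},{"translation":[0.0067,0.0388,0],"rot":[0,0,0],"jaw":0.08},{"translation":[0.0067,0.0388,0],"rot":[0,0,0],"jaw":0.08},{"translation":[0.0067,0.0388,0],"rot":[0,0,0],"jaw":0.08},{"translation":[0.0067,0.0388,0],"rot":[0,0,0],"jaw":0.08},{"translation":[0.0067,0.0388,0],"rot":[0,0,0],"jaw":0.08},{"translation":[0.0067,0.0388,0],"rot":[0,0,0],"jaw":0.08},{"translation":[0.0067,0.0388,0],"rot":[0,0,0],"jaw":0.08},{"translation":[0.0067,0.0388,0],"rot":[0,0,0],"jaw":0.08},{"translation":[0.0067,0.0388,0],"rot":[0,0,0],"jaw":0.08}]' 25
python3 -c "
from h import *
save('side','j5.png',(230,250,400,400),4.5)"
python3 -m creep '[{"translation":[0.0067,0.0388,0],"rot":[0,0,0],"jaw":0.08},{"translation":[0.0067,0.0388,0],"rot":[0,0,0],"jaw":0.08},{"translation":[0.0067,0.0388,0],"rot":[0,0,0],"jaw":0.08},{"translation":[0.006,0.0388,0],"rot":[0,0,0],"jaw":0.08},{"translation":[0,0,0],"rot":[0,0,0],"jaw":0.08},{"translation":[0,0,0],"rot":[0,0,0],"jaw":0.08},{"translation":[0,0,0],"rot":[0,0,0],"jaw":0.08}]' 25
python3 -c "
from h import *
st();plan((.4628,-.2341,.145),-104)"
```

```text
clock: 37.78
position: [0.4718, -0.082, 0.2328]
ee_rot: [3.118, -0.386, -0.001]
force: [1.4, 0.1, 1.3]
width: 0.871
clock: 38.42
position: [0.46, -0.2362, 0.2327]
ee_rot: [-3.117, 0.387, 0.002]
force: [0.0, 0.7, -0.0]
width: 0.87
38.42 [ 0.46   -0.2362  0.2327] [[0.97, -0.244, -0.001], [-0.244, -0.97, 0.001], [-0.001, -0.001, -1.0]] [ 0.   0.7 -0. ] 0.0799
shift tool mm [ 2.3 -2.6 87.7] jaw angle -104.15 tilt 0.08 turn z deg -0.15
```

View pics/j5.png

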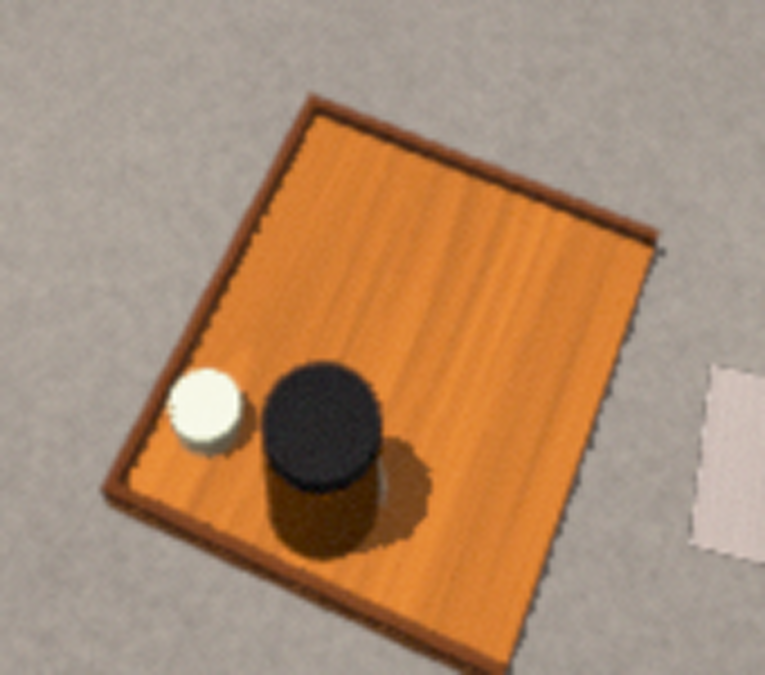

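The jar is upright about 1 px (~2 mm) from its starting image, and the pot has not moved. Next, the canister.

```bash

python3 -m creep '[{"translation":[0.0023,-0.0026,0.02],"rot":[0,0,0],"jaw":0.08},{"translation":[0,0,0.035],"rot":[0,0,0],"jaw":0.08},{"translation":[0,0,0.032],"rot":[0,0,0],"jaw":0.08},{"translation":[0,0,0],"rot":[0,0,0],"jaw":0.08},{"translation":[0,0,0],"rot":[0,0,0],"jaw":0.08},{"translation":[0,0,0],"rot":[0,0,0],"jaw":0.08}]' 25
python3 -c "
from h import *
st();plan((.4628,-.2341,.081),-104);save('wrist','k1.png')"
```

```text
clock: 38.92
position: [0.4641, -0.2343, 0.1478]
ee_rot: [-3.118, 0.384, -0.002]
force: [0.9, -0.2, -0.3]
width: 0.871
38.92 [ 0.4641 -0.2343  0.1478] [[0.97, -0.243, 0.001], [-0.243, -0.97, -0.0], [0.001, -0.0, -1.0]] [ 0.9 -0.2 -0.3] 0.08
shift tool mm [-1.4  0.2 66.8] jaw angle -104.05 tilt 0.07 turn z deg -0.05
```

View pics/k1.png

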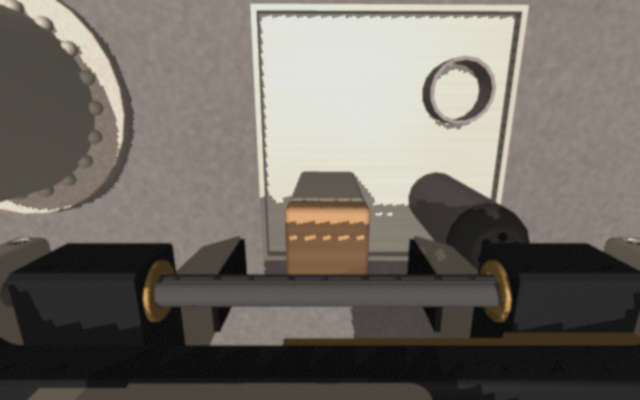

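```bash

python3 -m creep '[{"translation":[-0.001,0,0.015],"rot":[0,0,0],"jaw":0.068},{"translation":[0,0,0.02],"rot":[0,0,0],"jaw":0.068},{"translation":[0,0,0.02],"rot":[0,0,0],"jaw":0.068},{"translation":[0,0,0.012],"rot":[0,0,0],"jaw":0.068},{"translation":[0,0,0],"rot":[0,0,0],"jaw":0.055},{"translation":[0,0,0],"rot":[0,0,0],"jaw":0.03},{"translation":[0,0,0],"rot":[0,0,0],"jaw":0.03},{"translation":[0,0,0],"rot":[0,0,0],"jaw":0.03},{"translation":[0,0,0],"rot":[0,0,0],"jaw":0.03},{"translation":[0,0,0],"rot":[0,0,0],"jaw":0.03}]' 25
python3 -c "
from h import *
st();plan((.4707,.2262,.235),-107.06)"
```

```text
clock: 39.8
position: [0.4633, -0.2351, 0.081]
ee_rot: [3.117, -0.386, 0.005]
force: [0.1, 1.9, 7.3]
width: 0.496
39.8 [ 0.4633 -0.2351  0.081 ] [[0.97, -0.244, 0.003], [-0.244, -0.97, -0.001], [0.003, 0.0, -1.0]] [0.1 1.9 7.3] 0.0455
shift tool mm [-105.  -449.1 -154.5] jaw angle -104.13 tilt 0.17 turn z deg 2.93
```

```bash

python3 -m creep '[{"translation":[0,0,-0.02],"rot":[0,0,0],"jaw":0.03},{"translation":[0,0,-0.035],"rot":[0,0,0],"jaw":0.03},{"translation":[0,0,-0.04],"rot":[0,0,0],"jaw":0.03},{"translation":[0,0,-0.04],"rot":[0,0,0],"jaw":0.03},{"translation":[-0.004,-0.018,-0.02],"rot":[0,0,0],"jaw":0.03},{"translation":[-0.009,-0.0385,0],"rot":[0,0,0],"jaw":0.03},{"translation":[-0.009,-0.0385,0],"rot":[0,0,0],"jaw":0.03},{"translation":[-0.009,-0.0385,0],"rot":[0,0,0],"jaw":0.03},{"translation":[-0.009,-0.0385,0],"rot":[0,0,0],"jaw":0.03},{"translation":[-0.009,-0.0385,0],"rot":[0,0,0],"jaw":0.03},{"translation":[-0.009,-0.0385,0],"rot":[0,0,0],"jaw":0.03},{"translation":[-0.009,-0.0385,0],"rot":[0,0,0],"jaw":0.03}]' 25
python3 -m creep '[{"translation":[-0.009,-0.0385,0],"rot":[0,0,0],"jaw":0.03},{"translation":[-0.009,-0.0385,0],"rot":[0,0,0],"jaw":0.03},{"translation":[-0.009,-0.0385,0],"rot":[0,0,0],"jaw":0.03},{"translation":[-0.009,-0.0385,0],"rot":[0,0,0],"jaw":0.03},{"translation":[0,0,0],"rot":[0,0,2.9],"jaw":0.03},{"translation":[0,0,0],"rot":[0,0,0],"jaw":0.03},{"translation":[0,0,0],"rot":[0,0,0],"jaw":0.03}]' 25
python3 -c "
from h import *
st();plan((.4707,.2262,.15),-107.06)"
```

```text
clock: 40.8
position: [0.4668, 0.0621, 0.235]
ee_rot: [3.118, -0.387, 0.001]
force: [1.6, -0.3, -2.1]
width: 0.497
clock: 41.38
position: [0.4698, 0.2182, 0.2344]
ee_rot: [3.106, -0.463, -0.0]
force: [0.9, -1.1, -2.0]
width: 0.501
41.38 [0.4698 0.2182 0.2344] [[0.957, -0.291, -0.0], [-0.291, -0.957, -0.001], [0.0, 0.001, -1.0]] [ 0.9 -1.1 -2. ] 0.046
shift tool mm [-1.5 -8.  84.4] jaw angle -106.95 tilt 0.05 turn z deg 0.11
```

```bash

python3 -m creep '[{"translation":[-0.0015,-0.008,0.02],"rot":[0,0,0],"jaw":0.03},{"translation":[0,0,0.035],"rot":[0,0,0],"jaw":0.03},{"translation":[0,0,0.04],"rot":[0,0,0],"jaw":0.03},{"translation":[0,0,0.035],"rot":[0,0,0],"jaw":0.03},{"translation":[0,0,0.007],"rot":[0,0,0],"jaw":0.03},{"translation":[0,0,0],"rot":[0,0,0],"jaw":0.03},{"translation":[0,0,0],"rot":[0,0,0],"jaw":0.03},{"translation":[0,0,0],"rot":[0,0,0],"jaw":0.03}]' 25
python3 -c "
from h import *
st();plan((.4707,.2262,.092),-107.06)"
```

```text
clock: 42.05
position: [0.4725, 0.227, 0.0996]
ee_rot: [-3.105, 0.466, -0.005]
force: [-0.0, -0.9, -1.7]
width: 0.499
42.05 [0.4725 0.227  0.0996] [[0.956, -0.294, 0.003], [-0.294, -0.956, 0.001], [0.003, -0.002, -1.0]] [-0.  -0.9 -1.7] 0.0458
shift tool mm [-1.5  1.3  7.6] jaw angle -107.07 tilt 0.2 turn z deg -0.01
```

```bash

python3 -m creep '[{"translation":[-0.0012,0.001,0.005],"rot":[0,0,0],"jaw":0.03},{"translation":[0,0,0.002],"rot":[0,0,0],"jaw":0.03},{"translation":[0,0,0],"rot":[0,0,0],"jaw":0.03},{"translation":[0,0,0],"rot":[0,0,0],"jaw":0.03}]' 25
python3 -c "
from h import *
st();plan((.4707,.2262,.0918),-107.06)"
```

```text
clock: 42.38
position: [0.4705, 0.2267, 0.0918]
ee_rot: [-3.105, 0.465, -0.004]
force: [-0.3, 0.0, 7.0]
width: 0.501
42.38 [0.4705 0.2267 0.0918] [[0.956, -0.293, 0.003], [-0.293, -0.956, 0.001], [0.002, -0.002, -1.0]] [-0.3  0.   7. ] 0.046
shift tool mm [0.3 0.4 0. ] jaw angle -107.03 tilt 0.17 turn z deg 0.03
```

```bash

python3 -m creep '[{"translation":[0,0,0],"rot":[0,0,0],"jaw":0.055},{"translation":[0,0,0],"rot":[0,0,0],"jaw":0.068},{"translation":[0,0,0],"rot":[0,0,0],"jaw":0.068},{"translation":[0,0,0],"rot":[0,0,0],"jaw":0.068},{"translation":[0,0,-0.02],"rot":[0,0,0],"jaw":0.068},{"translation":[0,0,-0.035],"rot":[0,0,0],"jaw":0.08},{"translation":[0,0,-0.04],"rot":[0,0,0],"jaw":0.08},{"translation":[0,0,-0.04],"rot":[0,0,0],"jaw":0.08},{"translation":[0,0,-0.005],"rot":[0,0,-4.2],"jaw":0.08},{"translation":[0,0,0],"rot":[0,0,0],"jaw":0.08}]' 25
python3 -c "
from h import *
st();plan((.4404,-.3214,.235),-102.8)"
```

```text
clock: 43.22
position: [0.4709, 0.2269, 0.2334]
ee_rot: [-3.119, 0.346, -0.007]
force: [-0.2, 0.2, -1.4]
width: 0.868
43.22 [0.4709 0.2269 0.2334] [[0.976, -0.219, 0.005], [-0.219, -0.976, 0.003], [0.004, -0.004, -1.0]] [-0.2  0.2 -1.4] 0.0797
shift tool mm [ 90.4 541.6  -3.2] jaw angle -102.66 tilt 0.33 turn z deg 0.14
```

```bash

python3 -m creep '[{"translation":[0.0033,0.02,0],"rot":[0,0,0],"jaw":0.08},{"translation":[0.0065,0.0388,0],"rot":[0,0,0],"jaw":0.08},{"translation":[0.0065,0.0388,0],"rot":[0,0,0],"jaw":0.08},{"translation":[0.0065,0.0388,0],"rot":[0,0,0],"jaw":0.08},{"translation":[0.0065,0.0388,0],"rot":[0,0,0],"jaw":0.08},{"translation":[0.0065,0.0388,0],"rot":[0,0,0],"jaw":0.08},{"translation":[0.0065,0.0388,0],"rot":[0,0,0],"jaw":0.08},{"translation":[0.0065,0.0388,0],"rot":[0,0,0],"jaw":0.08},{"translation":[0.0065,0.0388,0],"rot":[0,0,0],"jaw":0.08},{"translation":[0.0065,0.0388,0],"rot":[0,0,0],"jaw":0.08},{"translation":[0.0065,0.0388,0],"rot":[0,0,0],"jaw":0.08},{"translation":[0.0065,0.0388,0],"rot":[0,0,0],"jaw":0.08}]' 25
python3 -m creep '[{"translation":[0.0065,0.0388,0],"rot":[0,0,0],"jaw":0.08},{"translation":[0.0065,0.0388,0],"rot":[0,0,0],"jaw":0.08},{"translation":[0.001,0.017,0],"rot":[0,0,0],"jaw":0.08},{"translation":[0,0,0.03],"rot":[0,0,0],"jaw":0.08},{"translation":[0,0,0.035],"rot":[0,0,0],"jaw":0.08},{"translation":[0,0,0.015],"rot":[0,0,0],"jaw":0.08},{"translation":[0,0,0],"rot":[0,0,0],"jaw":0.08},{"translation":[0,0,0],"rot":[0,0,0],"jaw":0.08}]' 25
python3 -c "
from h import *
st();plan((.4404,-.3214,.0795),-102.8);save('wrist','l1.png');save('side','l2.png',(230,250,400,400),4.5)"
```

```text
clock: 44.22
position: [0.4416, -0.2279, 0.2288]
ee_rot: [-3.121, 0.355, 0.004]
force: [0.7, 0.4, 0.1]
width: 0.87
clock: 44.88
position: [0.4346, -0.321, 0.1489]
ee_rot: [-3.12, 0.353, 0.006]
force: [0.4, -0.8, 1.5]
width: 0.874
44.88 [ 0.4346 -0.321   0.1489] [[0.975, -0.223, -0.004], [-0.223, -0.975, 0.002], [-0.004, -0.001, -1.0]] [ 0.4 -0.8  1.5] 0.0802
shift tool mm [ 6.  -0.8 69.3] jaw angle -102.91 tilt 0.23 turn z deg -0.11
```

View pics/l1.png

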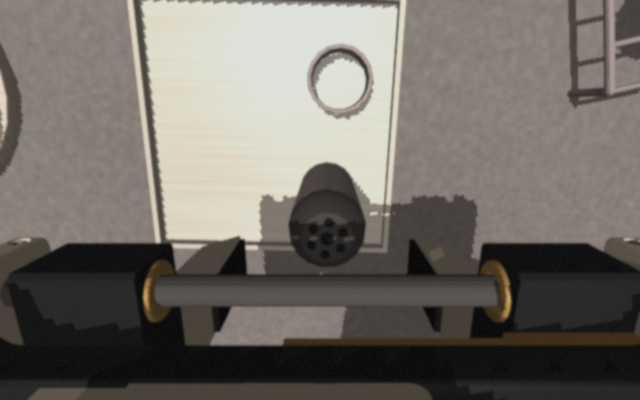

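View pics/l2.png

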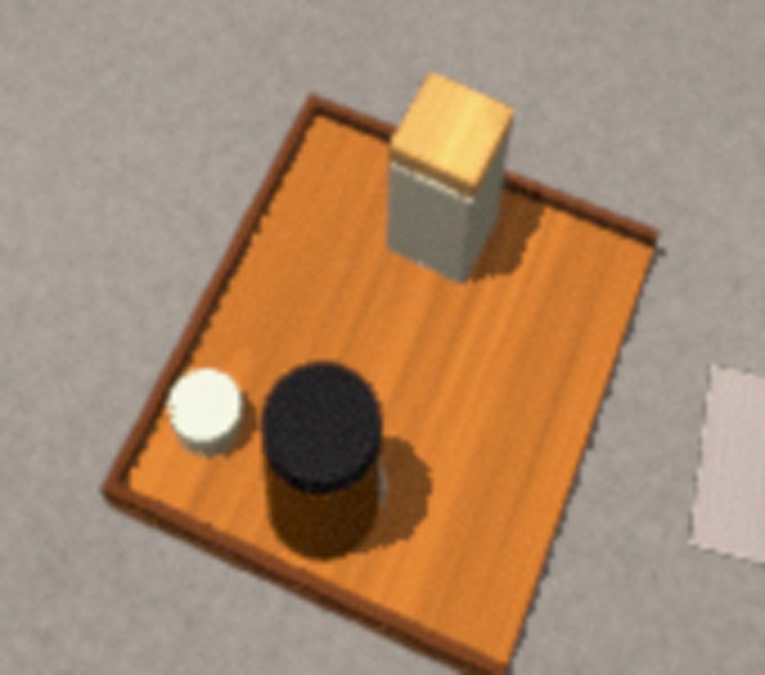

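The canister image matches its starting one to under 1 px, and the shaker is centred between the fingers at (327,235).

```bash

python3 -m creep '[{"translation":[0.006,-0.0005,0.015],"rot":[0,0,0],"jaw":0.075},{"translation":[0,0,0.03],"rot":[0,0,0],"jaw":0.07},{"translation":[0,0,0.022],"rot":[0,0,0],"jaw":0.07},{"translation":[0,0,0],"rot":[0,0,0],"jaw":0.07},{"translation":[0,0,0],"rot":[0,0,0],"jaw":0.07}]' 25
python3 -c "
from h import *
st();plan((.4404,-.3214,.0795),-102.8)"
```

```text
clock: 45.4
position: [0.4418, -0.3224, 0.084]
ee_rot: [-3.122, 0.351, 0.001]
force: [0.3, -0.3, 1.2]
width: 0.764
45.4 [ 0.4418 -0.3224  0.084 ] [[0.975, -0.222, -0.0], [-0.222, -0.975, 0.0], [-0.0, -0.0, -1.0]] [ 0.3 -0.3  1.2] 0.0701
shift tool mm [-1.6 -0.7  4.5] jaw angle -102.85 tilt 0.02 turn z deg -0.05
```

```bash

python3 -m creep '[{"translation":[-0.0015,0,0.0035],"rot":[0,0,0],"jaw":0.06},{"translation":[0,0,0],"rot":[0,0,0],"jaw":0.05},{"translation":[0,0,0],"rot":[0,0,0],"jaw":0.03},{"translation":[0,0,0],"rot":[0,0,0],"jaw":0.03},{"translation":[0,0,0],"rot":[0,0,0],"jaw":0.03},{"translation":[0,0,0],"rot":[0,0,0],"jaw":0.03},{"translation":[0,0,0],"rot":[0,0,0],"jaw":0.03},{"translation":[0,0,0],"rot":[0,0,0],"jaw":0.03}]' 25
python3 -c "
from h import *
st();plan((.4297,.3133,.24),-102.8)"
```

```text
clock: 46.07
position: [0.4408, -0.3224, 0.0808]
ee_rot: [3.121, -0.351, 0.002]
force: [-1.3, -0.3, 7.1]
width: 0.484
46.07 [ 0.4408 -0.3224  0.0808] [[0.975, -0.222, 0.001], [-0.222, -0.975, -0.001], [0.001, 0.0, -1.0]] [-1.3 -0.3  7.1] 0.0444
shift tool mm [-151.8 -617.2 -159.6] jaw angle -102.84 tilt 0.08 turn z deg -0.04
```

```bash

python3 -m creep '[{"translation":[0,0,-0.02],"rot":[0,0,0],"jaw":0.03},{"translation":[0,0,-0.035],"rot":[0,0,0],"jaw":0.03},{"translation":[0,0,-0.04],"rot":[0,0,0],"jaw":0.03},{"translation":[0,0,-0.04],"rot":[0,0,0],"jaw":0.03},{"translation":[-0.004,-0.018,-0.025],"rot":[0,0,0],"jaw":0.03},{"translation":[-0.0095,-0.0385,0],"rot":[0,0,0],"jaw":0.03},{"translation":[-0.0095,-0.0385,0],"rot":[0,0,0],"jaw":0.03},{"translation":[-0.0095,-0.0385,0],"rot":[0,0,0],"jaw":0.03},{"translation":[-0.0095,-0.0385,0],"rot":[0,0,0],"jaw":0.03},{"translation":[-0.0095,-0.0385,0],"rot":[0,0,0],"jaw":0.03},{"translation":[-0.0095,-0.0385,0],"rot":[0,0,0],"jaw":0.03},{"translation":[-0.0095,-0.0385,0],"rot":[0,0,0],"jaw":0.03}]' 25
python3 -m creep '[{"translation":[-0.0095,-0.0385,0],"rot":[0,0,0],"jaw":0.03},{"translation":[-0.0095,-0.0385,0],"rot":[0,0,0],"jaw":0.03},{"translation":[-0.0095,-0.0385,0],"rot":[0,0,0],"jaw":0.03},{"translation":[-0.0095,-0.0385,0],"rot":[0,0,0],"jaw":0.03},{"translation":[-0.0095,-0.0385,0],"rot":[0,0,0],"jaw":0.03},{"translation":[-0.0095,-0.0385,0],"rot":[0,0,0],"jaw":0.03},{"translation":[-0.0095,-0.0385,0],"rot":[0,0,0],"jaw":0.03},{"translation":[-0.0095,-0.0385,0],"rot":[0,0,0],"jaw":0.03},{"translation":[-0.0045,-0.018,0],"rot":[0,0,0],"jaw":0.03},{"translation":[0,0,0],"rot":[0,0,0],"jaw":0.03},{"translation":[0,0,0],"rot":[0,0,0],"jaw":0.03},{"translation":[0,0,0],"rot":[0,0,0],"jaw":0.03}]' 25
python3 -c "
from h import *
st();plan((.4297,.3133,.1),-102.8)"
```

```text
clock: 47.07
position: [0.4347, -0.0244, 0.2401]
ee_rot: [3.122, -0.352, 0.0]
force: [1.4, -0.0, -1.8]
width: 0.486
clock: 48.07
position: [0.4294, 0.3084, 0.2395]
ee_rot: [3.12, -0.352, -0.001]
force: [0.3, -1.2, -2.0]
width: 0.485
48.07 [0.4294 0.3084 0.2395] [[0.975, -0.223, -0.0], [-0.223, -0.975, -0.001], [-0.0, 0.002, -1.0]] [ 0.3 -1.2 -2. ] 0.0445
shift tool mm [ -0.8  -5.1 139.5] jaw angle -102.87 tilt 0.09 turn z deg -0.07
```

```bash

python3 -m creep '[{"translation":[-0.001,-0.005,0.02],"rot":[0,0,0],"jaw":0.03},{"translation":[0,0,0.035],"rot":[0,0,0],"jaw":0.03},{"translation":[0,0,0.04],"rot":[0,0,0],"jaw":0.03},{"translation":[0,0,0.033],"rot":[0,0,0],"jaw":0.03},{"translation":[0,0,0.01],"rot":[0,0,0],"jaw":0.03},{"translation":[0,0,0],"rot":[0,0,0],"jaw":0.03},{"translation":[0,0,0],"rot":[0,0,0],"jaw":0.03},{"translation":[0,0,0],"rot":[0,0,0],"jaw":0.03}]' 25
python3 -c "
from h import *
st();plan((.4297,.3133,.0918),-102.8)"
```

```text
clock: 48.73
position: [0.4308, 0.3153, 0.1041]
ee_rot: [-3.12, 0.352, -0.004]
force: [0.4, -0.6, -1.4]
width: 0.487
48.73 [0.4308 0.3153 0.1041] [[0.975, -0.223, 0.003], [-0.223, -0.975, 0.002], [0.002, -0.002, -1.0]] [ 0.4 -0.6 -1.4] 0.0447
shift tool mm [-0.7  2.3 12.2] jaw angle -102.88 tilt 0.19 turn z deg -0.08
```

```bash

python3 -m creep '[{"translation":[-0.0005,0.0018,0.008],"rot":[0,0,0],"jaw":0.03},{"translation":[0,0,0.0025],"rot":[0,0,0],"jaw":0.03},{"translation":[0,0,0],"rot":[0,0,0],"jaw":0.03},{"translation":[0,0,0],"rot":[0,0,0],"jaw":0.03}]' 25
python3 -c "
from h import *
st();plan((.4297,.3133,.0918),-102.8)"
```

```text
clock: 49.07
position: [0.4289, 0.3131, 0.0918]
ee_rot: [-3.122, 0.351, -0.001]
force: [0.3, -0.3, -0.2]
width: 0.486
49.07 [0.4289 0.3131 0.0918] [[0.975, -0.222, 0.001], [-0.222, -0.975, 0.0], [0.001, -0.0, -1.0]] [ 0.3 -0.3 -0.2] 0.0446
shift tool mm [ 0.7 -0.4  0.1] jaw angle -102.84 tilt 0.05 turn z deg -0.04
```

```bash

python3 -m creep '[{"translation":[0.0005,0,0.0006],"rot":[0,0,0],"jaw":0.03},{"translation":[0,0,0],"rot":[0,0,0],"jaw":0.03},{"translation":[0,0,0],"rot":[0,0,0],"jaw":0.05},{"translation":[0,0,0],"rot":[0,0,0],"jaw":0.068},{"translation":[0,0,0],"rot":[0,0,0],"jaw":0.068},{"translation":[0,0,0],"rot":[0,0,0],"jaw":0.068},{"translation":[0,0,-0.02],"rot":[0,0,0],"jaw":0.068},{"translation":[0,0,-0.035],"rot":[0,0,0],"jaw":0.08},{"translation":[0,0,-0.04],"rot":[0,0,0],"jaw":0.08},{"translation":[0,0,-0.04],"rot":[0,0,0],"jaw":0.08}]' 25
python3 -m creep '[{"translation":[0.01,0.036,0],"rot":[0,0,0],"jaw":0.08},{"translation":[0.01,0.0385,0],"rot":[0,0,0],"jaw":0.08},{"translation":[0.01,0.0385,0],"rot":[0,0,0],"jaw":0.08},{"translation":[0.01,0.0385,0],"rot":[0,0,0],"jaw":0.08},{"translation":[0.01,0.0385,0],"rot":[0,0,0],"jaw":0.08},{"translation":[0.01,0.0385,0],"rot":[0,0,0],"jaw":0.08},{"translation":[0.01,0.0385,0],"rot":[0,0,0],"jaw":0.08},{"translation":[0.01,0.0385,0],"rot":[0,0,0],"jaw":0.08},{"translation":[0.01,0.0385,0],"rot":[0,0,0],"jaw":0.08},{"translation":[0.01,0.0385,0],"rot":[0,0,0],"jaw":0.08},{"translation":[0.01,0.0385,0],"rot":[0,0,0],"jaw":0.08},{"translation":[0.01,0.0385,0],"rot":[0,0,0],"jaw":0.08}]' 25
python3 - <<'E'
from h import *
st()
save('side','side9.png');save('top','top9.png')
out=[]
for n,w in(('side',(230,250,400,400)),('top',(140,180,280,300))):
    A=cv2.imread(f'pics/{n}0.png');B=cv2.imread(f'pics/{n}9.png');x0,y0,x1,y1=w
    cv2.imwrite(f'pics/cmp_{n}.png',np.hstack([cv2.resize(q[y0:y1,x0:x1],None,fx=2.35,fy=2.35,interpolation=cv2.INTER_CUBIC) for q in(A,B)]))
    for k,(a,b,c,d) in ({'jar':(282,322,322,382),'can':(308,258,352,318),'shk':(326,302,362,354),'pot':(262,330,290,354)} if n=='side' else {'jar':(158,212,196,250),'can':(212,226,252,260),'shk':(182,246,216,278),'pot':(182,200,204,222)}).items():
        t=A[b:d,a:c];m=cv2.matchTemplate(B[b-6:d+6,a-6:c+6] if d+6<=400 else B[b-6:400,a-6:c+6],t,cv2.TM_CCOEFF_NORMED)
        _,v,_,(mx,my)=cv2.minMaxLoc(m)
        def sub(l,cn,r):return 0 if l+r==2*cn else .5*(l-r)/(l-2*cn+r)
        try: sx=sub(m[my,mx-1],m[my,mx],m[my,mx+1]);sy=sub(m[my-1,mx],m[my,mx],m[my+1,mx])
        except IndexError: sx=sy=0
        print(n,k,'shift px',round(mx-6+sx,2),round(my-6+sy,2),round(v,3))
E
```

```text
clock: 49.9
position: [0.4285, 0.3126, 0.227]
ee_rot: [3.121, -0.351, -0.002]
force: [1.3, 0.4, -0.4]
width: 0.858
clock: 50.9
position: [0.4436, -0.1637, 0.226]
ee_rot: [3.122, -0.351, 0.001]
force: [1.0, 0.1, -0.5]
width: 0.87
50.9 [ 0.4436 -0.1637  0.226 ] [[0.975, -0.222, 0.0], [-0.222, -0.975, -0.0], [0.0, 0.0, -1.0]] [ 1.   0.1 -0.5] 0.0798
side jar shift px 0.64 0.68 0.939
side can shift px 0.2 0.57 0.978
side shk shift px 0.38 0.24 0.978
side pot shift px 0.12 0.02 0.989
top jar shift px -0.26 0.38 0.979
top can shift px -0.74 0.06 0.92
top shk shift px -0.28 0.27 0.98
top pot shift px 0.01 0.01 0.998
```

View pics/cmp_side.png

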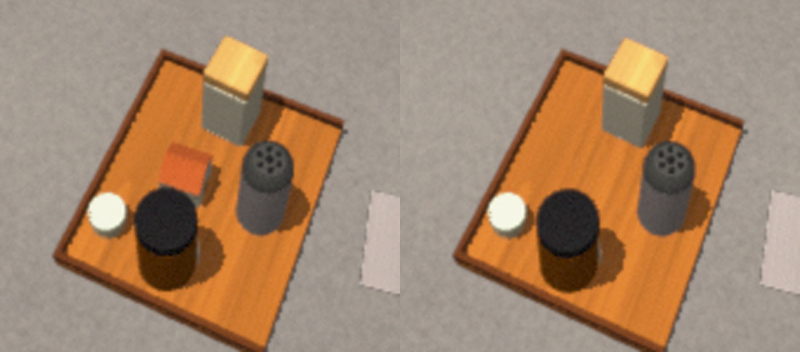

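View pics/top9.png

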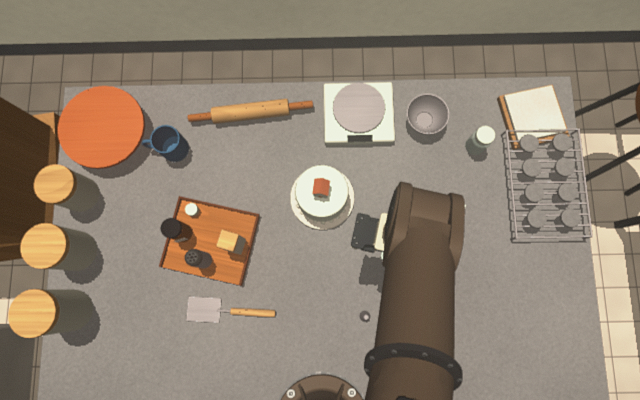

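View pics/side9.png

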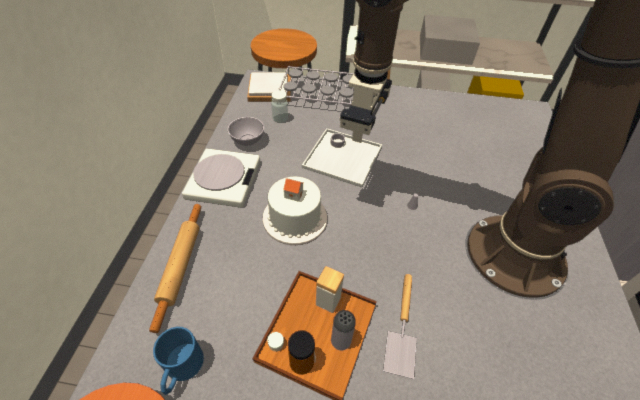

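```bash
python3 -m creep '[{"translation":[0,0,0],"rot":[0,0,0],"jaw":0.08},{"translation":[0,0,0],"rot":[0,0,0],"jaw":0.08},{"translation":[0,0,0],"rot":[0,0,0],"jaw":0.08},{"translation":[0,0,0],"rot":[0,0,0],"jaw":0.08}]'
python3 - <<'E'
from h import *
o=[]
for n in('top','side'):
    optics.get_image(n);a=optics.pinpoint(n,'house_mid');c=optics.camera_info(n)
    if a: print(n,a[0]['location'],round(a[0]['score'],2));o.append((c,a[0]['location']))
if len(o)==2: print('house',tri(o),[onplane(c,u,.128) for c,u in o])
A=cv2.imread('pics/side0.png');B=optics.get_image('side')[:,:,::-1]
m=cv2.matchTemplate(B[126:154,322:352].copy(),A[132:148,328:346],cv2.TM_CCOEFF_NORMED);print('cutter',cv2.minMaxLoc(m))
r=arm.sign_off();print(r)
E
```

```text
clock: 51.33
position: [0.4442, -0.1603, 0.2259]
ee_rot: [-3.122, 0.347, 0.0]
force: [0.7, 0.2, 0.1]
width: 0.872
top [321.2, 187.6] 0.5
side [294.4, 185.6] 0.64
house (array([ 0.59523094, -0.01087895,  0.13743624]), np.float64(0.3836549222452413)) [array([ 0.59873507, -0.01077354,  0.128     ]), array([ 0.59578099, -0.01918323,  0.128     ])]
cutter (-0.2259892374277115, 0.9993067979812622, (11, 2), (6, 6))
the job is handed in; nothing more can be done
None
```

The job is done and handed in at about 51 s of the 150 s. I moved the shaker, canister and jar upright onto the tray, set the house on the cake while they were there, then put the jar, canister and shaker back on their starting spots.

**Containers:** in the last top and side pictures all three stand upright. They match their starting images to within about 0.75 px per axis, roughly 2 mm. The jar is the furthest off from the side, and the canister from the top.

**House:** it stands upright near the middle of the cake top. The networks' two views together put it at (0.595, -0.011), against a fitted cake centre of (0.597, -0.0105). On its own, with the house's height assumed, the side view put it about 8–9 mm further to -y. The two combined views and the pictures contradict that, so I took it as detector error.

**Pot and cutter:** the pot matched its starting image to about 0.1 px in both views. The cutter showed no shift in the side view; from the top the arm hid it.

No wrist force reading passed about 12 N, and nothing tipped.

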